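# Pin the stop onto the hanging rail

## Task

Lock the yellow stop onto the hanging rail, so that the tape hooks cannot slide out to its free end: hang the stop over the bar so that it straddles it at the drilled cross hole near the free end, then push the blue-handled lock pin through stop and bar, fully home, and let go. The stop lies upside down on the worktop, so turn it over and take it again first; do not drop it, and do not knock over or push about the spray can, the oil bottle or the screwdriver.

Things in the scene. Friction and masses are not known exactly. Their poses are not given: they have to be found in the camera images.
- rail_stand: Hanging rail, fixed (all sizes in mm): aluminium flat bar on edge, 24 thick, 40 high, 400 long, upper edge 190 above the worktop, on two dark 30 mm posts and a foot plate 90 wide. Origin on the worktop under the bar's middle; y along the bar, x across, z up. Posts at y = 0 and +170, hooks with yellow tape rolls between them; from y = -15 to the free end at -205 nothing is under the bar.
- rail_hole (a point): Centre of the round cross hole, 16.5 in diameter, right through the bar along the stand's x, at y = -100, 170 above the worktop, 20 below the bar's upper edge. Axes as the stand's. The black plug on the bar's end is 32 wide, wider than the stop is inside.
- stop: Rail stop: yellow inverted-U saddle, black rubber end faces; 54 long (y), 39 wide (x), 62 high (z). Origin midway between the cheeks on the axis of the 16.5 hole through both cheeks along x; z points to the bridge. Starts upside down on the bridge's flat outer face, mouth up (its z down). On the bar its z is up; half a turn about z makes no difference. About 0.3 kg.
- stop_bridge (a point): Middle of the flat outer face of the stop's bridge, 28 from the stop's origin along its z. The bridge is 8 thick (inner face at z = 20), the two cheeks 5 thick and 29 apart inside, so 2.5 clearance a side on the bar. The last 10 of the cheeks are bevelled inside, so the mouth (z = -34) is 33 wide. The stop also stands steadily on either end face, and slides easily along the bar.
- lock_pin: Lock pin lying flat, 111 long: steel shank 13.6 in diameter, nose tapering to 7 over the last 12, collar 23.6 in diameter, blue square grip. x runs along it to the nose. Origin on the axis at the point that lies midway between the stop's cheeks when the collar is against a cheek; collar face at x = -20.5, taper from +30 to the nose tip at +42. Axis 12 above the worktop at the start. About 0.12 kg.
- pin_grip (a point): Middle of the pin's blue grip, on its axis, 47 behind the pin's origin; the grip is 24 x 24 and 44 long, axes as the pin's.
- spray_can: Oil spray can standing upright, 52 in diameter, 158 high; origin under its centre. To be left alone.
- oil_bottle: White oil bottle with red spout standing upright, 48 in diameter, 131 high; origin under its centre. The worktop between it and the rail's free end, where the stop starts, is otherwise clear; fixed parts bins 124 high stand beyond and to the right of it. To be left alone.
- screwdriver: Screwdriver with yellow handle lying flat along its y, 156 long, 23 thick; origin under its middle. To be left alone.
Not all that is in view belongs to the job. Several things look just like the lock_pin: the one meant starts nearest to the robot's base. Of the things that look like the stop, take the one that is farthest to the robot's right at the start.

How it is judged:
On the way:
1. the stop hangs over the bar by the cross hole (distance between stop and rail_hole below 0.02 m and angle between stop's own z axis and vertical below 0.12 rad and z of stop in the frame of rail_hole below 0.004 m), for 0.2 s.
At the end, for the whole second after the job is handed in: The stop hangs upright over the bar (tilt under 0.12 rad), its hole within 6 mm of the bar's cross hole; the lock pin goes through both, in line with the holes within 0.15 rad and home within 7 mm; both are at rest; the spray can, oil bottle and screwdriver are within 3 cm of where they stood (distance between stop and rail_hole below 0.006 m and angle between stop's own z axis and vertical below 0.12 rad and distance between lock_pin and stop below 0.007 m and angle between the x axis of lock_pin and the x axis of stop, either way round below 0.15 rad and linear speed of each of stop, lock_pin below 0.02 m/s); the robot touches nothing.
It fails at once if the stop is dropped (linear speed of stop above 0.8 m/s and contact force between the fingers and stop below 0.2 N).
It fails at once if the spray can, the oil bottle or the screwdriver is pushed more than 3 cm away or knocked over (distance of any of spray_can, oil_bottle, screwdriver from where it was at the start of the episode above 0.03 m or angle between any of spray_can, oil_bottle's own z axis and vertical above 0.5 rad).
It also fails if it takes over 72 s, if anything falls off the work surface, if the arm or the gripper's body presses on something with over 40 N, if the wrist force passes 120 N, or if a joint passes its speed limit or range.

## Robot

A 6-joint arm with a two-finger parallel gripper is mounted at the origin on a cart in front of the work surface, level with it; the furniture and walls round the work are solid. World frame = base frame: x ahead of the robot, y to its left, z up, the work surface at z = 0. Lengths are in m, angles in rad, forces in N, time in s.
With the tool pointing down it reaches from about 0.35 to 0.725 m from the base axis. Payload 4.3 kg.
Tool frame: the origin (TCP) lies on the centre line of the jaws, within the pads' length; the fingertips stand 22 mm ahead of it and the grasp point (between the pads) lies 3 mm ahead of it (tips_ahead is the z of the fingertips in the tool frame, in m); z points along the fingers, y is the line along which they close (so a half turn about z gives the same grasp; the last joint's range is limited). The gripper opens to 85 mm and grips with 20 to 120 N. Pads are 22 mm wide; open, the fingers measure 114 mm over their backs; the gripper's body (76 mm by 85 mm) begins 54 mm behind the grasp point. The pads swing forward as they close: fully open they stand 13 mm farther back than shut.
Start: joints at [-1.316, 0.377, 0.081, 1.274, 0, 1.46], TCP at [0.205, -0.537, 0.253] pointing down, gripper open.
Joint ranges: [-2.72, 2.72], [-0.84, 1.66], [-1.02, 1.22], [-1.77, 2.12], [-1.37, 1.28], [-3.14, 3.14]. Speed limits (rad/s): [2.57, 2.57, 3.14, 3.14, 3.14, 3.14].

## Interface

Orientations are given as a rotation vector (axis times angle).
In Python, from cell import observe, read_camera, camera_model, sign_off, trace, tips_ahead gives the robot as it stands.
- The arm moves only by the tool play_rows, never from a script. Its argument "deltas" is one flat list of numbers, 7 for each row, row after row: the shift along the tool's x, y, z scaled (see below), then the turn, a rotation vector about the tool's x, y, z scaled (see below), then the closure, from -1 (fully open) to 1 (shut). In form: [x, y, z, wx, wy, wz, claw, x, y, z, wx, wy, wz, claw, ...]. A call has 1 to 10 rows; each row shifts and turns the commanded pose from where the row before left it, along the tool's axes as they then stand; what a row does not reach is not made up. The controller multiplies each number of a shift by 0.2 m and each number of a turn by 180 degrees. A row lasts 1/8 s, in which the tool goes at most 62.5 mm and 10.7 degrees, less where a joint would pass 70% of its speed; a pose out of reach is approached as far as the arm can. A call with a number of a shift or a turn outside -1 to 1 is refused whole. A call with a gripper value outside its range is refused whole. The fingers move at their own pace and stop on an object; "newtons" is the grip in N (left out, the last holds). Time passes only in rows, so rows that do not move let the fingers close. It gives the time, the measured TCP pose, the force, the opening and the grip force at its end, in the units of the state.
- observe(): the state, without advancing time (a new reading comes with each control period).
- read_camera(name): name is "scene" or "top" or "wrist"; returns the picture (420x560x3 uint8, red, green, blue); there is no depth.
- camera_model(name): a dict with "fx", "fy", "cx", "cy" (pixels), "k1" (the pictures are not rectified: a ray, as slopes to the right and down, at radius r is drawn at 1 + k1 r^2 times it, then the intrinsics apply), "world_to_cam" (4x4, takes a point from world to camera coordinates). Camera axes: x right, y down, z forward; pixel columns grow to the right and rows downward; lengths in m; the calibration is good to about 2 mm. A picture is of the moment at which its call begins: read the wrist's pose just before it. camera_model takes no time and is no camera call; for the wrist camera it gives the pose at the moment of the call.
- sign_off(): hands the job in; it is judged then, once.
Trained networks look in the newest picture that a camera, given by its name, has taken for a name from the list of things; names that differ only in an ending like _2 or _b are one class to them, and where a whole thing is asked for, a point or a joint stands for the part that bears it (a point fixed in the world has none). Each returns a list of dicts, best first, with "score" (0 to 1); they miss things now and then, are a little off and sometimes report something else, mostly with a low value. They report only what shows in the picture. A call takes as long as a camera call. They do not tell look-alikes from the thing itself.
- trace(camera, query): "mask" (420x560 bool, what is visible of it) and "position" ([column, row] in pixels, amid what is visible of it).
The state is a dict: "clock": time; "joint_positions": joint angles; "joint_velocities": joint speeds; "joint_torque": joint torques, N m; "tool_pos": TCP position; "tool_rot": TCP orientation; "contact_force": force on the tool from outside, world axes, zero at the start; "moment": the same for the moment, N m; "opening": finger opening in m; "grip_force": force on a finger pad.
Only numpy, scipy, OpenCV 4.12 (cv2) and the standard library are available. Lean on these libraries where they do the work, as an engineer would, in place of code of your own. Each camera call takes 0.05 s, during which the arm holds its last target. There are 200 camera calls.

## Working session

There is one attempt and no reset: what is moved stays moved. The work goes in short steps, Python scripts to look and compute and a tool call to move; the robot and the scene stay as the last step left them, time stands still between calls to the robot, and variables do not carry over. Pictures are saved under pics/ and viewed, at most 10 in all, crops included, and the job is handed in when it is done.

Besides the shell and the picture viewer there is one more tool, called after ">>>" as a command line: name --argument value ..., lists and objects as JSON in quotes. play_rows: Moves the arm, as the interface text tells. Its arguments: {"type":"object","properties":{"deltas":{"type":"array","items":{"type":"number","minimum":-1,"maximum":1}},"newtons":{"type":"number"}},"required":["deltas"]}

```bash
mkdir -p pics; ls
cat > h.py <<'E'
import numpy as np, cv2
from cell import *
def save(n,f,crop=None,s=1):
    im=read_camera(n)
    im=np.array(im)
    if crop: im=im[crop[1]:crop[3],crop[0]:crop[2]]
    cv2.imwrite('pics/'+f,cv2.resize(im[:,:,::-1],None,fx=s,fy=s,interpolation=cv2.INTER_CUBIC))
def ray(m,p):
    d=np.array([(p[0]-m['cx'])/m['fx'],(p[1]-m['cy'])/m['fy']]);u=d.copy()
    for _ in range(20): u=d/(1+m['k1']*(u@u))
    T=np.array(m['world_to_cam']);R=T[:3,:3]
    return -R.T@T[:3,3],R.T@np.array([u[0],u[1],1])
def onz(m,p,z):
    o,d=ray(m,p);return o+d*(z-o[2])/d[2]
def proj(m,X):
    T=np.array(m['world_to_cam']);c=T[:3,:3]@np.array(X)+T[:3,3];u=c[:2]/c[2];u=u*(1+m['k1']*(u@u))
    return np.array([u[0]*m['fx']+m['cx'],u[1]*m['fy']+m['cy']])
E
python3 - <<'E'
from h import *
ims=[]
for n in ['scene','top']:
    ims=np.array(read_camera(n)); cv2.imwrite(f'pics/{n}0.png',cv2.resize(ims[:,:,::-1],(784,588),interpolation=cv2.INTER_CUBIC))
    m=camera_model(n);T=np.array(m['world_to_cam']);print(n,m['fx'],m['k1'],-T[:3,:3].T@T[:3,3],T[2,:3])
    for q in ['stop','lock_pin','pin_grip','rail_stand','rail_hole','spray_can','oil_bottle','screwdriver']:
        try:
            for r in trace(n,q)[:5]: print(q,round(r['score'],2),np.round(r['position']),r['mask'].sum(),np.round(onz(m,r['position'],0.012),3))
        except Exception as e: print(q,e)
print(observe()); print(tips_ahead)
E
```

```text
pics
scene 387.0904716763707 0.0244657540000084 [-0.02850258  0.68676587  0.54853625] [ 0.55954405 -0.71612733 -0.41721949]
stop 0.78 [353. 225.] 410 [ 0.451 -0.287  0.012]
stop 0.58 [367. 244.] 446 [ 0.362 -0.202  0.012]
lock_pin 0.9 [259. 312.] 472 [0.423 0.194 0.012]
lock_pin 0.48 [150. 247.] 178 [0.859 0.157 0.012]
pin_grip 0.85 [257. 309.] 361 [0.43  0.19  0.012]
rail_stand 0.87 [202. 241.] 6396 [0.764 0.048 0.012]
rail_hole 0.55 [204. 234.] 6652 [0.791 0.015 0.012]
spray_can 0.73 [170. 305.] 1581 [0.599 0.291 0.012]
screwdriver 0.56 [303. 269.] 272 [0.438 0.004 0.012]
top 432.9198193043612 -0.04679146221734076 [ 0.42833425 -0.05676315  1.3380591 ] [ 0.1384096   0.01732895 -0.99022346]
stop 0.73 [337. 269.] 254 [ 0.428 -0.255  0.012]
stop 0.73 [189. 265.] 191 [0.428 0.195 0.012]
stop 0.55 [309. 296.] 270 [ 0.346 -0.174  0.012]
lock_pin 0.54 [204. 133.] 210 [0.846 0.167 0.012]
lock_pin 0.17 [400. 237.] 348 [ 0.531 -0.449  0.012]
pin_grip 0.63 [189. 263.] 228 [0.434 0.195 0.012]
pin_grip 0.58 [207. 131.] 218 [0.851 0.157 0.012]
rail_stand 0.63 [213. 191.] 3188 [0.659 0.131 0.012]

[... 302 characters left out ...]
rray([-1.31631992e+00,  3.77268848e-01,  8.10195125e-02,  1.27436828e+00,
       -3.20628126e-05,  1.46049516e+00]), 'joint_velocities': array([-6.70963678e-04,  5.77015218e-04,  1.10717553e-03,  6.55040751e-04,
       -9.82647561e-05,  4.84372523e-04]), 'joint_torque': array([ 8.20542618e-05, -4.63505459e+01,  2.70162195e+01,  5.29029407e-06,
       -1.29611167e-04,  6.33033679e-06]), 'tool_pos': array([ 0.20513689, -0.53722276,  0.25335475]), 'tool_rot': array([ 3.08930620e+00,  5.69786973e-01, -3.00128021e-05]), 'contact_force': array([ 0.87390274, -0.07328798, -0.2949172 ]), 'moment': array([-0.06296141,  0.03183032,  0.01594288]), 'grip_force': 0.0, 'opening': 0.08534220691901452}
0.022
```

View pics/scene0.png

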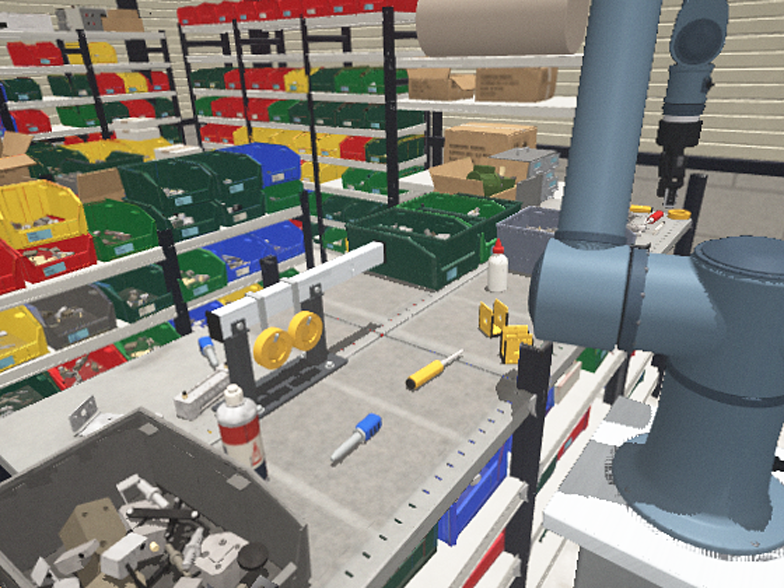

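View pics/top0.png

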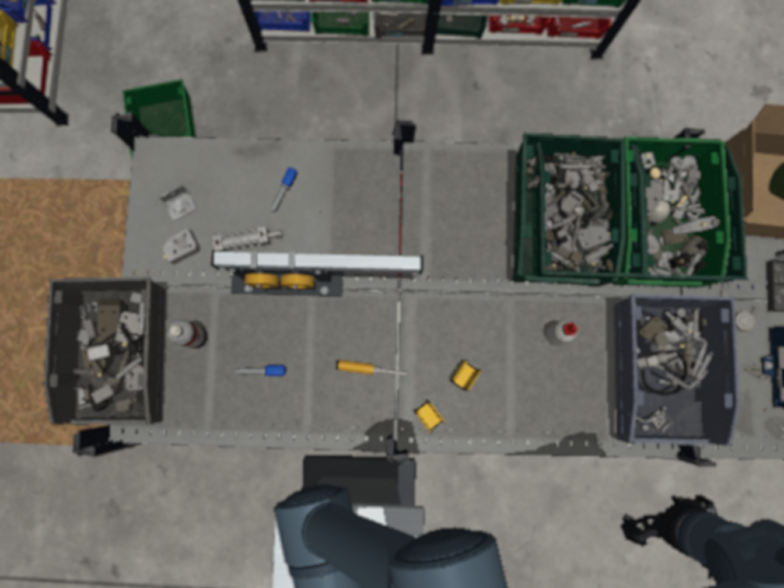

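The scene view shows two yellow U-shaped pieces at about (494,316) and (515,345) in the enlarged picture. The top view has them at (465,376) and (428,415), original pixels (337,269) and (309,296). The first, at world y≈-0.255, is farthest to the right, so it is the stop.

There are two blue pins in the top view, at (262,370) and (285,188). The first, at x≈0.43, is nearest the base, so it is the lock pin. I'll confirm both in a crop and measure.

Run:
```python
from h import *
top=np.array(read_camera('top'))[:,:,::-1];sc=np.array(read_camera('scene'))[:,:,::-1]
a=cv2.resize(top[245:320,290:365],(400,400),interpolation=cv2.INTER_CUBIC)
b=cv2.resize(sc[205:270,325:390],(400,400),interpolation=cv2.INTER_CUBIC)
cv2.imwrite('pics/c1.png',np.hstack([a,b]))
m=camera_model('top')
# bar: bright top-face corners approx
for q in ['rail_stand','oil_bottle','screwdriver','pin_grip','stop']:
    for r in trace('top',q)[:3]:
        rect=cv2.minAreaRect(np.argwhere(r['mask'])[:,::-1].astype(np.float32));bx=cv2.boxPoints(rect)
        z={'rail_stand':.19,'stop':.06,'oil_bottle':.1}.get(q,.02)
        print(q,round(r['score'],2),np.round(r['position']),[list(np.round(onz(m,p,z)[:2],3)) for p in bx])
for p in [(213,251),(213,266),(421,256),(421,271)]: print(p,np.round(onz(m,np.array(p)/1.4,.19),3))
```

```text
rail_stand 0.62 [211. 193.] [[np.float64(0.657), np.float64(0.276)], [np.float64(0.667), np.float64(-0.128)], [np.float64(0.579), np.float64(-0.13)], [np.float64(0.569), np.float64(0.271)]]
oil_bottle 0.69 [256. 266.] [[np.float64(0.436), np.float64(0.034)], [np.float64(0.458), np.float64(0.032)], [np.float64(0.444), np.float64(-0.108)], [np.float64(0.422), np.float64(-0.106)]]
oil_bottle 0.56 [402. 237.] [[np.float64(0.527), np.float64(-0.386)], [np.float64(0.558), np.float64(-0.445)], [np.float64(0.517), np.float64(-0.465)], [np.float64(0.487), np.float64(-0.406)]]
screwdriver 0.83 [257. 266.] [[np.float64(0.434), np.float64(0.04)], [np.float64(0.461), np.float64(0.038)], [np.float64(0.451), np.float64(-0.105)], [np.float64(0.424), np.float64(-0.103)]]
screwdriver 0.38 [209. 194.] [[np.float64(0.597), np.float64(0.322)], [np.float64(0.696), np.float64(0.326)], [np.float64(0.694), np.float64(-0.143)], [np.float64(0.596), np.float64(-0.142)]]
pin_grip 0.76 [192. 264.] [[np.float64(0.435), np.float64(0.254)], [np.float64(0.438), np.float64(0.154)], [np.float64(0.42), np.float64(0.153)], [np.float64(0.417), np.float64(0.253)]]
pin_grip 0.47 [207. 132.] [[np.float64(0.8), np.float64(0.21)], [np.float64(0.893), np.float64(0.161)], [np.float64(0.879), np.float64(0.137)], [np.float64(0.787), np.float64(0.186)]]
stop 0.81 [306. 295.] [[np.float64(0.354), np.float64(-0.129)], [np.float64(0.379), np.float64(-0.158)], [np.float64(0.338), np.float64(-0.192)], [np.float64(0.314), np.float64(-0.162)]]
stop 0.56 [334. 270.] [[np.float64(0.42), np.float64(-0.202)], [np.float64(0.464), np.float64(-0.231)], [np.float64(0.44), np.float64(-0.269)], [np.float64(0.396), np.float64(-0.24)]]
(213, 251) [0.656 0.273 0.19 ]
(213, 266) [0.627 0.271 0.19 ]
(421, 256) [ 0.656 -0.13   0.19 ]
(421, 271) [ 0.627 -0.131  0.19 ]
```

View pics/c1.png

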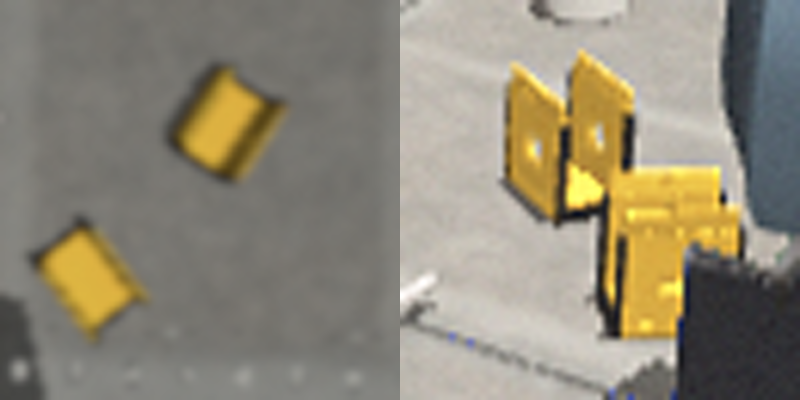

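Confirmed: the crop shows the stop (upper left; upper in the right half) mouth up, at about (0.43,-0.235), and the decoy below and left of it. Next I'll move over the stop for a wrist view.

```bash
cat >> h.py <<'E'
from scipy.spatial.transform import Rotation as Ro
def down(az,tilt=0):
    """tool x at azimuth az (deg) with tool down, then turned by tilt (deg) about tool y"""
    x=np.array([np.cos(np.radians(az)),np.sin(np.radians(az)),0]);z=np.array([0,0,-1.]);y=np.cross(z,x)
    return Ro.from_matrix(np.c_[x,y,z])*Ro.from_euler('y',tilt,degrees=True)
def plan(legs,claw,start=None,mm=40,deg=8):
    """legs: list of (pos,Rotation); prints rows"""
    if start is None:
        s=observe();start=(np.array(s['tool_pos']),Ro.from_rotvec(s['tool_rot']))
    p,R=start;out=[]
    for P,Q in legs:
        P=np.array(P,float);n=int(max(1,np.ceil(np.linalg.norm(P-p)*1000/mm),np.ceil(np.degrees((R.inv()*Q).magnitude())/deg)))
        p0,R0=p,R;w=(R0.inv()*Q).as_rotvec()
        for k in range(1,n+1):
            pt=p0+(P-p0)*k/n;Rt=R0*Ro.from_rotvec(w*k/n)
            d=np.round(R.inv().apply(pt-p)/.2,3);t=np.round((R.inv()*Rt).as_rotvec()/np.pi,3)
            p=p+R.apply(d*.2);R=R*Ro.from_rotvec(t*np.pi)
            out.append([*(d+0.),*(t+0.),claw])
        out.append('-')
    flat=[o for o in out]
    print(sum(o!='-' for o in out),'rows')
    for o in out: print(o if o=='-' else ','.join(f'{v:g}' for v in o)+',')
    return p,R
E
python3 - <<'E'
from h import *
m=camera_model('wrist');T=np.array(m['world_to_cam']);s=observe();R=Ro.from_rotvec(s['tool_rot'])
c=-T[:3,:3].T@T[:3,3];print('cam in tool',R.inv().apply(c-s['tool_pos']),'axes',np.round(R.inv().as_matrix()@T[:3,:3].T,3),m['fx'])
plan([((.40,-.23,.27),down(146))],-1)
E
```

```text
cam in tool [ 0.07622032 -0.00062503 -0.1212686 ] axes [[ 0.    -0.953 -0.302]
 [ 1.     0.     0.   ]
 [-0.    -0.302  0.953]] 363.5585524451001
16 rows
0.091,-0.068,-0.005,0,0,-0.043,-1,
0.1,-0.055,-0.005,0,0,-0.044,-1,
0.106,-0.041,-0.006,0,0,-0.043,-1,
0.11,-0.026,-0.005,0,0,-0.044,-1,
0.113,-0.011,-0.005,0,0,-0.043,-1,
0.114,0.005,-0.005,0,0,-0.044,-1,
0.112,0.02,-0.006,0,0,-0.043,-1,
0.108,0.035,-0.005,0,0,-0.044,-1,
0.102,0.05,-0.005,0,0,-0.043,-1,
0.095,0.063,-0.005,0,0,-0.043,-1,
0.085,0.075,-0.005,0,0,-0.044,-1,
0.074,0.086,-0.006,0,0,-0.043,-1,
0.062,0.096,-0.005,0,0,-0.044,-1,
0.048,0.103,-0.005,0,0,-0.043,-1,
0.034,0.108,-0.005,0,0,-0.044,-1,
0.018,0.112,-0.005,0,0,-0.043,-1,
-
```

>>> play_rows --deltas '[0.091,-0.068,-0.005,0,0,-0.043,-1,0.1,-0.055,-0.005,0,0,-0.044,-1,0.106,-0.041,-0.006,0,0,-0.043,-1,0.11,-0.026,-0.005,0,0,-0.044,-1,0.113,-0.011,-0.005,0,0,-0.043,-1,0.114,0.005,-0.005,0,0,-0.044,-1,0.112,0.02,-0.006,0,0,-0.043,-1,0.108,0.035,-0.005,0,0,-0.044,-1,0.102,0.05,-0.005,0,0,-0.043,-1,0.095,0.063,-0.005,0,0,-0.043,-1]'

```text
clock: 2.5
tool_pos: [0.3273, -0.3445, 0.2638]
tool_rot: [2.034, 2.394, -0.0]
contact_force: [0.5, -0.3, 0.2]
opening: 0.0854
grip_force: 0.0
```

>>> play_rows --deltas '[0.085,0.075,-0.005,0,0,-0.044,-1,0.074,0.086,-0.006,0,0,-0.043,-1,0.062,0.096,-0.005,0,0,-0.044,-1,0.048,0.103,-0.005,0,0,-0.043,-1,0.034,0.108,-0.005,0,0,-0.044,-1,0.018,0.112,-0.005,0,0,-0.043,-1,0,0,0,0,0,0,-1,0,0,0,0,0,0,-1]'

```text
clock: 3.5
tool_pos: [0.3998, -0.2304, 0.2699]
tool_rot: [0.921, 3.004, -0.001]
contact_force: [0.4, 0.2, 0.6]
opening: 0.0852
grip_force: 0.0
```

Run:
```python
from h import *
s=observe();print(s['clock'],s['tool_pos'],s['tool_rot'],s['joint_positions'])
m=camera_model('wrist');save('wrist','w1.png',s=1.4)
for r in trace('wrist','stop'):
    mk=r['mask'].astype(np.uint8);rect=cv2.minAreaRect(np.argwhere(mk)[:,::-1].astype(np.float32));bx=cv2.boxPoints(rect)
    print(round(r['score'],2),r['position'],mk.sum(),[list(np.round(p)) for p in bx],[list(np.round(onz(m,p,.06)[:2],3)) for p in bx])
print(np.round(proj(m,[.43,-.235,.062])*1.4))
```

```text
3.5 [ 0.39977267 -0.23044162  0.26993148] [ 9.20655444e-01  3.00361047e+00 -8.94427318e-04] [-6.60199685e-01  1.42244553e-01 -1.88613340e-01  1.23968855e+00
 -5.14211977e-04 -6.53512684e-02]
0.67 [293.5, 200.7] 2090 [[np.float32(270.0), np.float32(175.0)], [np.float32(310.0), np.float32(175.0)], [np.float32(310.0), np.float32(238.0)], [np.float32(270.0), np.float32(238.0)]] [[np.float64(0.388), np.float64(-0.234)], [np.float64(0.409), np.float64(-0.204)], [np.float64(0.462), np.float64(-0.237)], [np.float64(0.44), np.float64(-0.27)]]
0.66 [303.5, 90.0] 2593 [[np.float32(269.0), np.float32(101.0)], [np.float32(284.0), np.float32(57.0)], [np.float32(342.0), np.float32(76.0)], [np.float32(327.0), np.float32(121.0)]] [[np.float64(0.333), np.float64(-0.198)], [np.float64(0.31), np.float64(-0.166)], [np.float64(0.351), np.float64(-0.133)], [np.float64(0.376), np.float64(-0.164)]]
[412. 296.]
```

View pics/w1.png

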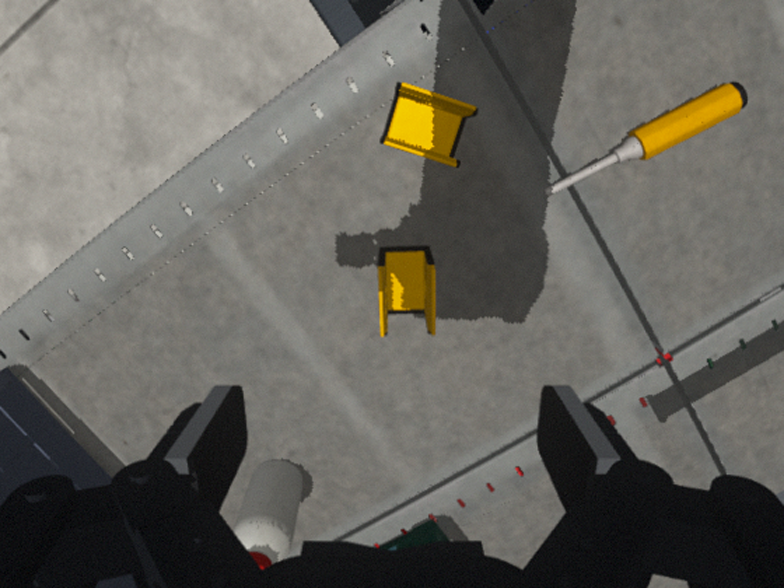

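The wrist view shows the stop at about (407,290) and the decoy at (430,125), both in enlarged pixels. The stop's cheeks run along the picture's rows, so its y axis is nearly along tool x. I'll compute its corners.

Run:
```python
from h import *
m=camera_model('wrist')
for p,z in [((379,336),.062),((436,334),.062),((378,266),.062),((436,265),.062),((384,247),0),((431,247),0)]:
    print(p,np.round(onz(m,np.array(p)/1.4,z),4))
im=np.array(read_camera('wrist')).astype(int)
# yellow/dark outlines: yellow mask subpixel bounds in the stop region
y=((im[:,:,0]-im[:,:,2])>60)
for r in range(176,242,4):
    c=np.where(y[r,255:330])[0]+255
    print(r,c.min() if len(c) else None,c.max() if len(c) else None,len(c),end=' | ')
# predicted corners for candidate pose
def pred(x,yy,az):
    a=np.radians(az);u=np.array([np.cos(a),np.sin(a),0]);v=np.array([-np.sin(a),np.cos(a),0])
    return [np.round(proj(m,np.array([x,yy,z])+u*su*.027+v*sv*.0195),1).tolist() for z in (.062,0) for su in(-1,1) for sv in (-1,1)]
print(); print(pred(.427,-.237,-34))
```

```text
(379, 336) [ 0.4413 -0.2703  0.062 ]
(436, 334) [ 0.4623 -0.2365  0.062 ]
(378, 266) [ 0.3995 -0.2423  0.062 ]
(436, 265) [ 0.4206 -0.2099  0.062 ]
(384, 247) [ 0.4017 -0.2401  0.    ]
(431, 247) [ 0.4223 -0.2096  0.    ]
176 None None 0 | 180 276 302 27 | 184 276 303 28 | 188 276 304 29 | 192 270 310 41 | 196 270 310 41 | 200 271 310 40 | 204 271 310 40 | 208 271 310 40 | 212 271 310 40 | 216 271 310 40 | 220 271 310 40 | 224 271 310 13 | 228 271 310 12 | 232 271 310 11 | 236 272 310 9 | 240 272 274 3 | 
[[270.2, 182.5], [312.3, 182.5], [270.8, 236.7], [310.8, 236.7], [271.7, 169.5], [307.5, 169.4], [272.1, 216.4], [306.5, 216.4]]
```

Run:
```python
from h import *
R=down(146,-35);z=R.apply([0,0,1]);print(z)
u=np.array([np.cos(np.radians(146)),np.sin(np.radians(146)),0])
g=np.array([.431,-.2395,.038])+.008*u; t=g-.003*z
print(t,np.round(t+[0,0,.1],4))
plan([(t+[0,0,.1],R),(t,R)],-1,mm=30,deg=7)
```

```text
[ 0.47551642 -0.32073987 -0.81915204]
[ 0.42294115 -0.23406424  0.04045746] [ 0.4229 -0.2341  0.1405]
9 rows
-0.021,0.01,0.129,0,-0.039,0,-1,
-0.005,0.011,0.131,0,-0.039,0,-1,
0.011,0.01,0.131,0,-0.039,0,-1,
0.026,0.01,0.129,0,-0.039,0,-1,
0.042,0.011,0.124,0,-0.038,0,-1,
-
0.072,0,0.102,0,0,0,-1,
0.071,0,0.103,0,0,0,-1,
0.072,0,0.102,0,0,0,-1,
0.072,0,0.103,0,0,0,-1,
-
```

>>> play_rows --deltas '[-0.021,0.01,0.129,0,-0.039,0,-1,-0.005,0.011,0.131,0,-0.039,0,-1,0.011,0.01,0.131,0,-0.039,0,-1,0.026,0.01,0.129,0,-0.039,0,-1,0.042,0.011,0.124,0,-0.038,0,-1,0,0,0,0,0,0,-1]'

```text
clock: 4.4
tool_pos: [0.4298, -0.2381, 0.1477]
tool_rot: [0.746, 2.434, -0.237]
contact_force: [-0.9, 0.8, -0.8]
opening: 0.0856
grip_force: 0.0
```

>>> play_rows --deltas '[0.072,0,0.102,0,0,0,-1,0.071,0,0.103,0,0,0,-1,0.072,0,0.102,0,0,0,-1,0.072,0,0.103,0,0,0,-1,0,0,0,0,0,0,-1]'

```text
clock: 5.03
tool_pos: [0.4524, -0.2479, 0.066]
tool_rot: [0.766, 2.496, -0.218]
contact_force: [-0.3, 0.1, -1.0]
opening: 0.0853
grip_force: 0.0
```

>>> play_rows --deltas '[0,0,0,0,0,0,0,0,0,0,0,0,0,0.3,0,0,0,0,0,0,1,0,0,0,0,0,0,1,0,0,0,0,0,0,1,0,0,0,0,0,0,1]' --newtons 40

```text
clock: 5.78
tool_pos: [0.4549, -0.2497, 0.0692]
tool_rot: [0.762, 2.488, -0.222]
contact_force: [-2.6, -0.9, 6.5]
opening: 0.0375
grip_force: 39.7
```

Run:
```python
from h import *
s=observe();print(s['clock'],s['tool_pos'],s['tool_rot'],s['opening'],s['grip_force'],s['contact_force'],s['joint_positions'])
R=down(60,55);z=R.apply([0,0,1])
# lift, move+turn
p=s['tool_pos']
up=p+[0,0,.12]
g=np.array([.50,-.27,.15]);t=g-.003*z
plan([(up,Ro.from_rotvec(s['tool_rot'])),(t,R)],1,mm=30,deg=7.5)
```

```text
5.775 [ 0.45490513 -0.24966485  0.06919735] [ 0.76245116  2.48818946 -0.22210564] 0.03745425698192251 39.7157722030488 [-2.6245905  -0.90483032  6.46903335] [-0.63393547  0.13519532 -1.01831092 -0.13829587  0.01729852 -0.03431511]
21 rows
-0.063,0,-0.102,0,0,0,1,
-0.064,-0.001,-0.102,0,0,0,1,
-0.063,0,-0.102,0,0,0,1,
-0.063,-0.001,-0.102,0,0,0,1,
-0.064,0,-0.102,0,0,0,1,
-
-0.007,0.002,0.018,-0.007,0.024,0.032,1,
-0.008,0.002,0.018,-0.006,0.024,0.031,1,
-0.009,0.003,0.017,-0.007,0.024,0.032,1,
-0.01,0.003,0.016,-0.006,0.024,0.032,1,
-0.01,0.004,0.015,-0.007,0.024,0.031,1,
-0.012,0.005,0.015,-0.006,0.024,0.032,1,
-0.012,0.006,0.014,-0.007,0.024,0.032,1,
-0.012,0.006,0.014,-0.007,0.023,0.031,1,
-0.013,0.008,0.012,-0.006,0.024,0.032,1,
-0.013,0.009,0.012,-0.007,0.024,0.032,1,
-0.012,0.009,0.011,-0.006,0.024,0.031,1,
-0.013,0.011,0.01,-0.007,0.024,0.032,1,
-0.012,0.012,0.01,-0.006,0.024,0.032,1,
-0.011,0.013,0.008,-0.007,0.024,0.031,1,
-0.011,0.013,0.009,-0.006,0.024,0.032,1,
-0.01,0.015,0.007,-0.007,0.024,0.032,1,
-
```

The arm ran into joint 3's lower limit, so that grasp is bad: only the tips hold a top corner. I'll release, back off upward and look again. Next I'll try a grasp tilted toward the base instead.

>>> play_rows --deltas '[0,0,0,0,0,0,0.4,0,0,0,0,0,0,0,0,0,0,0,0,0,-1,0,0,0,0,0,0,-1,-0.05,0,-0.1,0,0.03,0,-1,-0.05,0,-0.15,0,0.03,0,-1,-0.05,0,-0.2,0,0.03,0,-1,0,0,-0.25,0,0.04,0,-1,0,0,-0.25,0,0.04,0,-1,0,0,0,0,0,0,-1]'

```text
clock: 7.02
tool_pos: [0.4323, -0.2334, 0.2603]
tool_rot: [0.911, 2.97, -0.021]
contact_force: [0.4, -0.9, -1.1]
opening: 0.0853
grip_force: 0.0
```

Run:
```python
from h import *
s=observe();print(s['clock'],s['tool_pos'],s['joint_positions'])
m=camera_model('wrist');save('wrist','w2.png',s=1.4)
def pred(x,yy,az):
    a=np.radians(az);u=np.array([np.cos(a),np.sin(a),0]);v=np.array([-np.sin(a),np.cos(a),0])
    return [np.round(proj(m,np.array([x,yy,z])+u*su*.027+v*sv*.0195)*1.4).tolist() for z in (.062,0) for su in(-1,1) for sv in (-1,1)]
print(pred(.431,-.2395,-34))
```

```text
7.025 [ 0.43229935 -0.23337549  0.26030599] [-0.62339238  0.1736611  -0.17654018  1.18323566 -0.00140262 -0.02839516]
[[353.0, 211.0], [415.0, 211.0], [355.0, 292.0], [414.0, 292.0], [359.0, 195.0], [412.0, 195.0], [361.0, 265.0], [411.0, 265.0]]
```

View pics/w2.png

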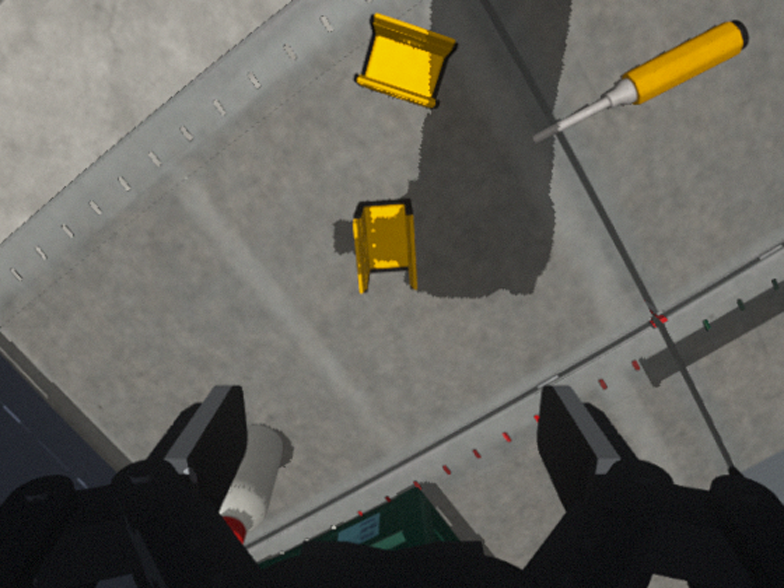

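The stop is still standing mouth up at about (385,245), turned a few degrees. I'll refit its yaw from the cheek edges.

Run:
```python
from h import *
m=camera_model('wrist');im=np.array(read_camera('wrist')).astype(int)
y=((im[:,:,0]-im[:,:,2])>60)&((im[:,:,0]>90))
L=[];Rr=[]
for r in range(160,208,4):
    c=np.where(y[r,240:310])[0]+240
    L.append((c.min()-.5,r));Rr.append((c.max()+.5,r))
print(L,Rr)
L=np.array([onz(m,p,.062)[:2] for p in L]);Rr=np.array([onz(m,p,.062)[:2] for p in Rr])
for A in (L,Rr):
    v=cv2.fitLine(A.astype(np.float32),cv2.DIST_HUBER,0,.001,.001).ravel();print(np.degrees(np.arctan2(v[1],v[0])),v[2:],A[0],A[-1])
for p in [(361,293),(415,290)]: print(np.round(onz(m,np.array(p)/1.4,.062),4))
for p in [(359,201),(410,198)]: print(np.round(onz(m,np.array(p)/1.4,.0),4))
```

```text
[(np.float64(251.5), 160), (np.float64(251.5), 164), (np.float64(251.5), 168), (np.float64(252.5), 172), (np.float64(252.5), 176), (np.float64(252.5), 180), (np.float64(253.5), 184), (np.float64(253.5), 188), (np.float64(254.5), 192), (np.float64(254.5), 196), (np.float64(254.5), 200), (np.float64(255.5), 204)] [(np.float64(295.5), 160), (np.float64(295.5), 164), (np.float64(295.5), 168), (np.float64(295.5), 172), (np.float64(296.5), 176), (np.float64(296.5), 180), (np.float64(296.5), 184), (np.float64(296.5), 188), (np.float64(296.5), 192), (np.float64(297.5), 196), (np.float64(297.5), 200), (np.float64(297.5), 204)]
-30.293684 [ 0.42010376 -0.25490502] [ 0.40290359 -0.24447964] [ 0.43806057 -0.26509236]
-30.357006 [ 0.4417252  -0.22289222] [ 0.42447585 -0.21256375] [ 0.4594855  -0.23334794]
[ 0.4434 -0.2663  0.062 ]
[ 0.4615 -0.2358  0.062 ]
[ 0.3996 -0.2417  0.    ]
[ 0.4188 -0.2093  0.    ]
```

Run:
```python
from h import *
R=down(149.7,35);z=R.apply([0,0,1])
g=np.array([.4308,-.2383,.038])+.008*np.array([.864,-.504,0]); t=g-.003*z
print(t,(t+[0,0,.1]),R.as_rotvec())
plan([(t+[0,0,.1],R),(t,R)],-1,mm=30,deg=7)
```

```text
[ 0.43919767 -0.24320016  0.04045746] [ 0.43919767 -0.24320016  0.14045746] [-0.66486249 -2.45556783 -0.20963034]
10 rows
-0.008,-0.003,0.096,0.001,0.034,-0.003,-1,
-0.019,-0.004,0.095,0.001,0.034,-0.004,-1,
-0.029,-0.003,0.093,0.001,0.034,-0.003,-1,
-0.038,-0.003,0.089,0.001,0.035,-0.004,-1,
-0.047,-0.004,0.084,0.001,0.034,-0.003,-1,
-0.057,-0.004,0.079,0,0.034,-0.004,-1,
-
-0.072,0,0.102,0,0,0,-1,
-0.071,0,0.103,0,0,0,-1,
-0.072,0,0.102,0,0,0,-1,
-0.072,0,0.102,0,0,0,-1,
-
```

>>> play_rows --deltas '[-0.008,-0.003,0.096,0.001,0.034,-0.003,-1,-0.019,-0.004,0.095,0.001,0.034,-0.004,-1,-0.029,-0.003,0.093,0.001,0.034,-0.003,-1,-0.038,-0.003,0.089,0.001,0.035,-0.004,-1,-0.047,-0.004,0.084,0.001,0.034,-0.003,-1,-0.057,-0.004,0.079,0,0.034,-0.004,-1,0,0,0,0,0,0,-1]'

```text
clock: 8.0
tool_pos: [0.4361, -0.2413, 0.1343]
tool_rot: [-0.662, -2.443, -0.217]
contact_force: [0.5, -0.2, 0.9]
opening: 0.0853
grip_force: 0.0
```

>>> play_rows --deltas '[-0.072,0,0.102,0,0,0,-1,-0.071,0,0.103,0,0,0,-1,-0.072,0,0.102,0,0,0,-1,-0.072,0,0.102,0,0,0,-1,0,0,0,0,0,0,-1,0,0,0,0,0,0,-1]'

```text
clock: 8.75
tool_pos: [0.4381, -0.2425, 0.0425]
tool_rot: [-0.665, -2.456, -0.211]
contact_force: [0.8, -0.1, 1.6]
opening: 0.0854
grip_force: 0.0
```

>>> play_rows --deltas '[0,0,0,0,0,0,0,0,0,0,0,0,0,0.3,0,0,0,0,0,0,1,0,0,0,0,0,0,1,0,0,0,0,0,0,1,0,0,0,0,0,0,1]' --newtons 50

```text
clock: 9.5
tool_pos: [0.4385, -0.2428, 0.0412]
tool_rot: [-0.665, -2.455, -0.212]
contact_force: [1.6, -0.7, 5.8]
opening: 0.0381
grip_force: 51.0
```

Run:
```python
from h import *
s=observe();R0=Ro.from_rotvec(s['tool_rot']);p=s['tool_pos'];print(p,s['tool_rot'],s['opening'],s['grip_force'],s['contact_force'],s['joint_positions'])
# stop rel. tool now (assume stop exact upside down at az -30.3)
a0=np.degrees((down(149.7).inv()*R0).as_rotvec());print(a0)
R=down(60,-55);z=R.apply([0,0,1])
g=np.array([.50,-.27,.13])
plan([(p+[0,0,.12],R0),(g-.003*z,R)],1,mm=30,deg=7.5)
```

```text
[ 0.43850572 -0.24280869  0.04118103] [-0.6649295  -2.4548079  -0.21172009] 0.038124272948812384 51.03214658210163 [ 1.55234098 -0.67214687  5.79325191] [-0.6070908   0.91187712  0.262848    1.53224069 -0.0435278  -0.06433215]
[-8.13042872e-02  3.50549549e+01  1.14904622e-02]
20 rows
0.086,0,-0.123,0,0,0,1,
0.086,0,-0.123,0,0,0,1,
0.086,0.001,-0.122,0,0,0,1,
0.087,0,-0.123,0,0,0,1,
-
-0.022,0.003,-0.004,0.006,-0.024,0.033,1,
-0.023,0.006,-0.003,0.006,-0.024,0.034,1,
-0.021,0.007,-0.002,0.006,-0.024,0.033,1,
-0.021,0.01,0.001,0.006,-0.024,0.034,1,
-0.02,0.012,0.001,0.005,-0.025,0.033,1,
-0.018,0.014,0.003,0.006,-0.024,0.033,1,
-0.016,0.016,0.003,0.006,-0.024,0.034,1,
-0.014,0.018,0.005,0.006,-0.024,0.033,1,
-0.012,0.019,0.005,0.006,-0.024,0.034,1,
-0.01,0.02,0.006,0.006,-0.024,0.033,1,
-0.007,0.021,0.006,0.006,-0.025,0.033,1,
-0.004,0.022,0.006,0.006,-0.024,0.034,1,
-0.001,0.022,0.005,0.006,-0.024,0.033,1,
0.001,0.023,0.005,0.006,-0.024,0.034,1,
0.005,0.022,0.005,0.005,-0.024,0.033,1,
0.006,0.022,0.004,0.006,-0.024,0.033,1,
-
```

>>> play_rows --deltas '[0.086,0,-0.123,0,0,0,1,0.086,0,-0.123,0,0,0,1,0.086,0.001,-0.122,0,0,0,1,0.087,0,-0.123,0,0,0,1,-0.022,0.003,-0.004,0.006,-0.024,0.033,1,-0.023,0.006,-0.003,0.006,-0.024,0.034,1,-0.021,0.007,-0.002,0.006,-0.024,0.033,1,-0.021,0.01,0.001,0.006,-0.024,0.034,1,-0.02,0.012,0.001,0.005,-0.025,0.033,1,-0.018,0.014,0.003,0.006,-0.024,0.033,1]'

```text
clock: 10.75
tool_pos: [0.4612, -0.2517, 0.1488]
tool_rot: [-1.521, -2.487, 0.358]
contact_force: [0.6, -0.0, -1.5]
opening: 0.0383
grip_force: 50.5
```

>>> play_rows --deltas '[-0.016,0.016,0.003,0.006,-0.024,0.034,1,-0.014,0.018,0.005,0.006,-0.024,0.033,1,-0.012,0.019,0.005,0.006,-0.024,0.034,1,-0.01,0.02,0.006,0.006,-0.024,0.033,1,-0.007,0.021,0.006,0.006,-0.025,0.033,1,-0.004,0.022,0.006,0.006,-0.024,0.034,1,-0.001,0.022,0.005,0.006,-0.024,0.033,1,0.001,0.023,0.005,0.006,-0.024,0.034,1,0.005,0.022,0.005,0.005,-0.024,0.033,1,0.006,0.022,0.004,0.006,-0.024,0.033,1]'

```text
clock: 12.0
tool_pos: [0.5004, -0.2671, 0.1301]
tool_rot: [2.113, 1.219, -1.101]
contact_force: [0.0, -0.2, -2.4]
opening: 0.0386
grip_force: 50.6
```

Run:
```python
from h import *
s=observe();R0=Ro.from_rotvec(s['tool_rot']);p=s['tool_pos'];print(p,down(60,-55).as_rotvec(),s['tool_rot'],s['opening'],s['grip_force'],s['contact_force'],s['joint_positions'])
R=down(60,-55);z=R.apply([0,0,1]);print('err deg',np.degrees((R0.inv()*R).magnitude()))
sc=np.array(read_camera('scene'))[:,:,::-1]
cv2.imwrite('pics/s3.png',cv2.resize(sc[150:290,250:430],None,fx=4,fy=4,interpolation=cv2.INTER_CUBIC))
```

```text
[ 0.50041834 -0.26708503  0.13006825] [ 2.11242731  1.21961048 -1.09966005] [ 2.11283013  1.21895897 -1.10138363] 0.03860419659710287 50.64284204134793 [ 0.04836126 -0.23015802 -2.36781056] [-0.20232789  0.75521699  0.02711816  1.26867534 -0.89020401  2.09830064]
err deg 0.08366824529191566
```

View pics/s3.png

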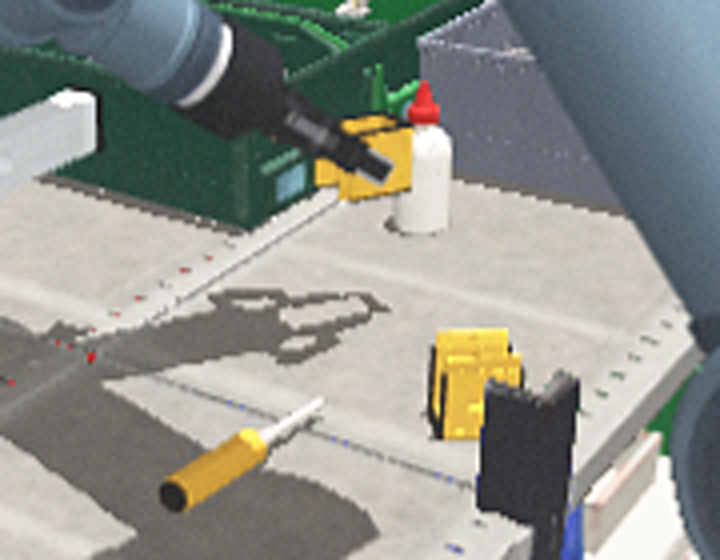

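The stop is held on its side, bridge horizontal, at about (375,165) in the crop. I'll shift toward (0.46,-0.29) to keep the wrist clear of the bar, then lower.

Run:
```python
from h import *
R=down(60,-55)
t=np.array([.46,-.29,.042])
plan([([.46,-.29,.13],R),(t,R),(t-[0,0,.005],R)],1,mm=24,deg=7.5)
```

```text
7 rows
-0.062,-0.057,0.08,-0.001,0.001,0,1,
-0.063,-0.058,0.079,0,0,0.001,1,
-
0.09,0,0.063,0,0,0,1,
0.09,0,0.063,0,0,0,1,
0.09,0,0.064,0,0,0,1,
0.09,0,0.063,0,0,0,1,
-
0.021,0,0.014,0,0,0,1,
-
```

>>> play_rows --deltas '[-0.062,-0.057,0.08,-0.001,0.001,0,1,-0.063,-0.058,0.079,0,0,0.001,1,0.09,0,0.063,0,0,0,1,0.09,0,0.063,0,0,0,1,0.09,0,0.064,0,0,0,1,0.09,0,0.063,0,0,0,1,0,0,0,0,0,0,1,0,0,0,0,0,0,1]'

```text
clock: 13.05
tool_pos: [0.4611, -0.2913, 0.0458]
tool_rot: [2.113, 1.222, -1.093]
contact_force: [0.9, -0.0, -3.2]
opening: 0.038
grip_force: 51.0
```

>>> play_rows --deltas '[0.015,0,0.01,0,0,0,1,0,0,0,0,0,0,1]'

```text
clock: 13.3
tool_pos: [0.4614, -0.2912, 0.042]
tool_rot: [2.114, 1.221, -1.092]
contact_force: [-0.7, 0.1, -1.7]
opening: 0.0385
grip_force: 51.0
```

>>> play_rows --deltas '[0.012,0,0.009,0,0,0,1,0,0,0,0,0,0,1,0,0,0,0,0,0,1]'

```text
clock: 13.68
tool_pos: [0.4611, -0.2912, 0.0387]
tool_rot: [2.113, 1.221, -1.093]
contact_force: [-0.2, 0.8, -2.2]
opening: 0.0387
grip_force: 51.0
```

>>> play_rows --deltas '[0.008,0,0.006,0,0,0,1,0,0,0,0,0,0,1,0,0,0,0,0,0,1]'

```text
clock: 14.05
tool_pos: [0.4611, -0.2913, 0.0366]
tool_rot: [2.113, 1.221, -1.093]
contact_force: [-0.1, 1.0, -2.2]
opening: 0.0386
grip_force: 51.0
```

>>> play_rows --deltas '[0.006,0,0.004,0,0,0,1,0,0,0,0,0,0,1,0,0,0,0,0,0,1]'

```text
clock: 14.42
tool_pos: [0.4611, -0.2912, 0.0352]
tool_rot: [2.113, 1.221, -1.093]
contact_force: [0.7, 0.0, -2.0]
opening: 0.0386
grip_force: 51.0
```

>>> play_rows --deltas '[0.006,0,0.004,0,0,0,1,0,0,0,0,0,0,1,0,0,0,0,0,0,1]'

```text
clock: 14.8
tool_pos: [0.4611, -0.2912, 0.0338]
tool_rot: [2.113, 1.221, -1.093]
contact_force: [-0.8, -0.8, -2.5]
opening: 0.0385
grip_force: 51.0
```

>>> play_rows --deltas '[0.006,0,0.004,0,0,0,1,0,0,0,0,0,0,1]'

```text
clock: 15.05
tool_pos: [0.4611, -0.2912, 0.0322]
tool_rot: [2.113, 1.221, -1.093]
contact_force: [-1.0, -0.3, -2.1]
opening: 0.0387
grip_force: 51.0
```

>>> play_rows --deltas '[0.006,0,0.004,0,0,0,1,0,0,0,0,0,0,1]'

```text
clock: 15.3
tool_pos: [0.4613, -0.2913, 0.0312]
tool_rot: [2.112, 1.221, -1.093]
contact_force: [0.3, -0.6, -0.2]
opening: 0.0385
grip_force: 51.2
```

Run:
```python
from h import *
s=observe();print(s['clock'],s['tool_pos'],s['contact_force'],s['moment'])
sc=np.array(read_camera('scene'))[:,:,::-1]
cv2.imwrite('pics/s4.png',cv2.resize(sc[160:260,290:410],None,fx=5,fy=5,interpolation=cv2.INTER_CUBIC))
```

```text
15.3 [ 0.46126072 -0.29129197  0.03120766] [ 0.31714284 -0.58295435 -0.23561883] [ 0.66449967 -0.324093   -0.07098205]
```

View pics/s4.png

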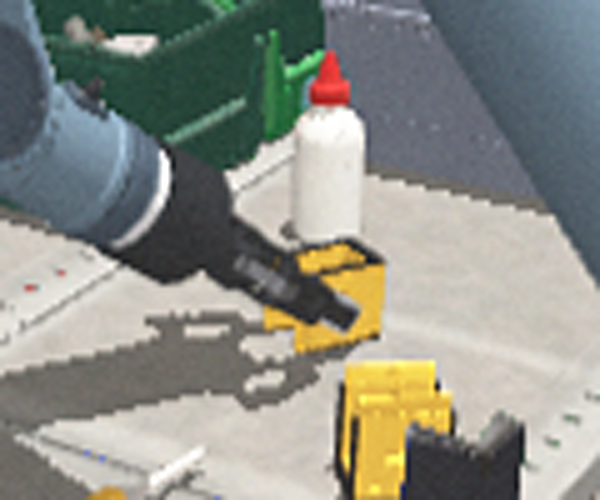

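The stop has touched down on its end face (force step at z=0.0312) at about (345,295), with its bridge facing away to the right. I'll release, retract and look from above.

Run:
```python
from h import *
s=observe();R0=Ro.from_rotvec(s['tool_rot']);z=R0.apply([0,0,1]);p=s['tool_pos']
plan([(p-.1*z,R0),([.47,-.276,.25],down(60))],-1,mm=35,deg=7.5)
```

```text
11 rows
0,0,-0.167,0,0,0,-1,
0,0,-0.166,0,0,0,-1,
0,0,-0.167,0,0,0,-1,
-
-0.105,0,-0.025,0,0.038,0,-1,
-0.102,0.001,-0.038,0,0.038,0,-1,
-0.097,0,-0.049,0,0.038,0,-1,
-0.089,0,-0.061,0.001,0.038,0,-1,
-0.082,0.001,-0.071,0,0.038,0,-1,
-0.073,0,-0.08,0,0.038,0,-1,
-0.063,0,-0.089,0,0.038,0,-1,
-0.052,0,-0.095,0,0.039,0,-1,
-
```

>>> play_rows --deltas '[0,0,0,0,0,0,0.5,0,0,0,0,0,0,0.2,0,0,0,0,0,0,-0.4,0,0,0,0,0,0,-1,0,0,0,0,0,0,-1,0,0,0,0,0,0,-1]'

```text
clock: 16.1
tool_pos: [0.4612, -0.2912, 0.0309]
tool_rot: [2.113, 1.221, -1.093]
contact_force: [-0.5, 0.4, 0.2]
opening: 0.0855
grip_force: 0.0
```

>>> play_rows --deltas '[0,0,-0.167,0,0,0,-1,0,0,-0.166,0,0,0,-1,0,0,-0.167,0,0,0,-1,-0.105,0,-0.025,0,0.038,0,-1,-0.102,0.001,-0.038,0,0.038,0,-1,-0.097,0,-0.049,0,0.038,0,-1,-0.089,0,-0.061,0.001,0.038,0,-1,-0.082,0.001,-0.071,0,0.038,0,-1,-0.073,0,-0.08,0,0.038,0,-1,-0.063,0,-0.089,0,0.038,0,-1]'

```text
clock: 17.35
tool_pos: [0.4736, -0.2691, 0.2308]
tool_rot: [2.665, 1.54, -0.155]
contact_force: [0.1, -1.1, -0.8]
opening: 0.0854
grip_force: 0.0
```

>>> play_rows --deltas '[-0.052,0,-0.095,0,0.039,0,-1,0,0,0,0,0,0,-1,0,0,0,0,0,0,-1]'

```text
clock: 17.73
tool_pos: [0.4696, -0.2755, 0.2489]
tool_rot: [-2.719, -1.571, -0.0]
contact_force: [-0.3, -0.8, -0.0]
opening: 0.0854
grip_force: 0.0
```

Run:
```python
from h import *
s=observe();print(s['clock'],s['tool_pos'],s['tool_rot'])
m=camera_model('wrist')
def pred(x,yy,az):
    a=np.radians(az);u=np.array([np.cos(a),np.sin(a),0]);v=np.array([-np.sin(a),np.cos(a),0])
    return [np.round(proj(m,np.array([x,yy,z])+u*su+v*sv*.0195),1) for z in (.054,) for su in(-.034,.028) for sv in (-1,1)]
P=pred(.4547,-.3027,-120);print(P)
im=np.array(read_camera('wrist'))
r=trace('wrist','stop')
for q in r: print(round(q['score'],2),q['position'],q['mask'].sum())
c=np.mean(P,0).astype(int);x0,y0=max(c[0]-70,0),max(c[1]-60,0);print(x0,y0)
np.save('w5.npy',im)
cv2.imwrite('pics/w5.png',cv2.resize(im[y0:y0+120,x0:x0+140,::-1],None,fx=5,fy=5,interpolation=cv2.INTER_CUBIC))
```

```text
17.725 [ 0.46963381 -0.27548461  0.24889792] [-2.71851076e+00 -1.57075109e+00 -4.72899425e-04]
[array([260.1, 182. ]), array([303.9, 182. ]), array([261.1, 246.2]), array([302.5, 246.3])]
0.96 [105.7, 143.2] 3909
0.66 [283.0, 223.1] 1876
211 154
```

View pics/w5.png

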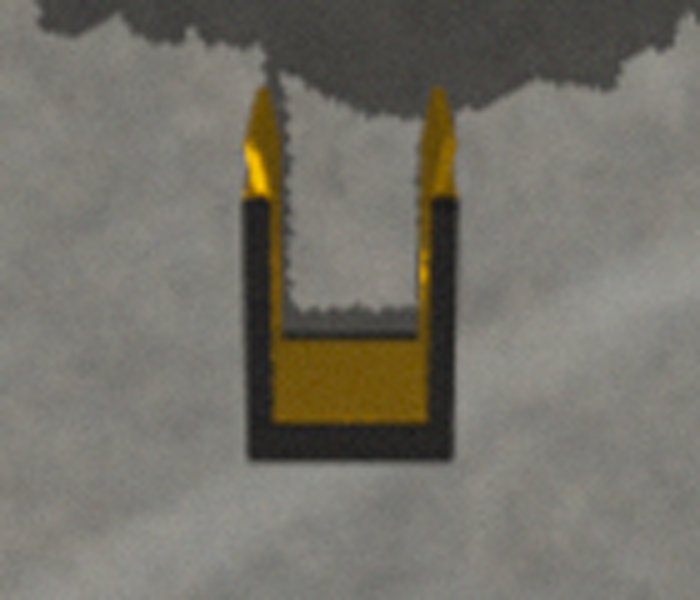

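The stop stands on its end exactly where predicted: bridge corners at (260.6,246) and (301.8,246) against a predicted (261.1,246.2) and (302.5,246.3). I'll plan the regrasp from the bridge side.

Run:
```python
from h import *
m=camera_model('top')
for p in [(612,297),(615,440),(735,440)]: print('bin',np.round(onz(m,np.array(p)/1.4,.124),3))
R=down(60,55);z=R.apply([0,0,1])
d=np.array([-.5,-.866,0])
g=np.array([.4547,-.3027,.037])+.008*d;t=g-.003*z
for k in (.1,.2,.3): print(np.round(t-k*z,3))
print(t,R.as_rotvec())
plan([(t+[0,0,.10],R),(t,R)],-1,mm=25,deg=7)
```

```text
bin [ 0.595 -0.523  0.124]
bin [ 0.311 -0.522  0.124]
bin [ 0.315 -0.763  0.124]
[ 0.409 -0.383  0.096]
[ 0.368 -0.454  0.153]
[ 0.327 -0.525  0.211]
[ 0.44947127 -0.31175622  0.03872073] [-2.11242731 -1.21961048 -1.09966005]
12 rows
-0.027,0.001,0.069,0,0.038,0,-1,
-0.034,0,0.064,0,0.038,0,-1,
-0.042,0.001,0.061,0,0.038,0,-1,
-0.049,0.001,0.055,-0.001,0.039,0,-1,
-0.055,0.001,0.048,0,0.038,0,-1,
-0.061,0,0.042,0,0.038,0,-1,
-0.065,0.001,0.034,0,0.038,0,-1,
-0.069,0,0.026,0,0.038,0,-1,
-
-0.102,0,0.072,0,0,0,-1,
-0.103,0,0.071,0,0,0,-1,
-0.102,0,0.072,0,0,0,-1,
-0.102,0,0.072,0,0,0,-1,
-
```

>>> play_rows --deltas '[-0.027,0.001,0.069,0,0.038,0,-1,-0.034,0,0.064,0,0.038,0,-1,-0.042,0.001,0.061,0,0.038,0,-1,-0.049,0.001,0.055,-0.001,0.039,0,-1,-0.055,0.001,0.048,0,0.038,0,-1,-0.061,0,0.042,0,0.038,0,-1,-0.065,0.001,0.034,0,0.038,0,-1,-0.069,0,0.026,0,0.038,0,-1,0,0,0,0,0,0,-1,0,0,0,0,0,0,-1]'

```text
clock: 19.08
tool_pos: [0.4505, -0.3124, 0.1402]
tool_rot: [-2.113, -1.223, -1.101]
contact_force: [-0.1, -0.4, 0.6]
opening: 0.0857
grip_force: 0.0
```

>>> play_rows --deltas '[-0.102,0,0.072,0,0,0,-1,-0.103,0,0.071,0,0,0,-1,-0.102,0,0.072,0,0,0,-1,-0.102,0,0.072,0,0,0,-1,0,0,0,0,0,0,-1,0,0,0,0,0,0,-1]'

```text
clock: 19.82
tool_pos: [0.451, -0.3134, 0.0422]
tool_rot: [-2.114, -1.225, -1.103]
contact_force: [-0.0, -0.6, 0.0]
opening: 0.0858
grip_force: 0.0
```

>>> play_rows --deltas '[0,0,0,0,0,0,0,0,0,0,0,0,0,0.3,0,0,0,0,0,0,1,0,0,0,0,0,0,1,0,0,0,0,0,0,1,0,0,0,0,0,0,1]' --newtons 50

```text
clock: 20.58
tool_pos: [0.4501, -0.3134, 0.0406]
tool_rot: [-2.113, -1.22, -1.103]
contact_force: [-1.6, -1.7, 6.0]
opening: 0.0388
grip_force: 50.7
```

Run:
```python
from h import *
s=observe();R0=Ro.from_rotvec(s['tool_rot']);p=s['tool_pos'];print(s['clock'],p,s['tool_rot'],s['opening'],s['grip_force'],s['contact_force'],s['joint_positions'])
# stop pose in tool: z=az-120, x = tool y direction, y=z cross x
zs=np.array([-.5,-.8660254,0]);ys=np.array([0,0,1.]);xs=np.cross(ys,zs);Rs=Ro.from_matrix(np.c_[xs,ys,zs])
o=np.array([.4547,-.3027,.027]);Rts=R0.inv()*Rs;pts=R0.inv().apply(o-p)
print('stop in tool',pts,np.round(Rts.as_matrix(),3))
np.savez('st.npz',R=Rts.as_matrix(),p=pts)
# target tool for stop upright at hole with stop x along +-world x
def tool_for(pos,Rw):
    Rt=Rw*Rts.inv();return pos-Rt.apply(pts),Rt
Q=Ro.from_matrix(np.diag([-1,-1,1.])) 
for nm,W in (('a',Ro.identity()),('b',Q)):
    P,T=tool_for(np.array([.6415,-.03,.172]),W);print(nm,P,np.round(T.as_matrix(),2).tolist(),'turn',np.degrees((R0.inv()*T).magnitude()))
```

```text
20.575 [ 0.45008486 -0.31342721  0.04056103] [-2.11338085 -1.22031031 -1.10328068] 0.038778980523705806 50.671905586710295 [-1.59841015 -1.67465328  6.00471897] [-1.10516994  0.9161588   0.04032933  1.35835136  0.75644138  0.71710032]
stop in tool [-0.00446557 -0.00142225  0.01727166] [[-0.002  0.82  -0.573]
 [ 1.     0.003  0.001]
 [ 0.003 -0.573 -0.82 ]]
a [ 0.64286678 -0.01643897  0.18359761] [[-0.0, 1.0, 0.0], [0.82, 0.0, -0.57], [-0.57, 0.0, -0.82]] turn 93.84096573081584
b [ 0.64013322 -0.04356103  0.18359761] [[0.0, -1.0, -0.0], [-0.82, -0.0, 0.57], [-0.57, 0.0, -0.82]] turn 158.9094187806361
```

Run:
```python
from h import *
s=observe();R0=Ro.from_rotvec(s['tool_rot']);p=s['tool_pos']
P=np.array([.6415,-.0164,.285]);T=down(90,-35)
plan([(p+[0,0,.14],R0),([.50,-.24,.30],T),(P,T)],1,mm=35,deg=7.5)
```

```text
25 rows
0.143,0.001,-0.1,0,0,0,1,
0.144,0,-0.101,0,0,0,1,
0.143,0.001,-0.1,0,0,0,1,
0.144,0,-0.1,0,0,0,1,
-
0.057,0.003,0.002,0.003,-0.037,-0.014,1,
0.057,0.005,-0.006,0.002,-0.038,-0.014,1,
0.055,0.007,-0.011,0.003,-0.037,-0.014,1,
0.054,0.01,-0.019,0.002,-0.038,-0.014,1,
0.05,0.012,-0.024,0.003,-0.037,-0.014,1,
0.047,0.014,-0.03,0.002,-0.038,-0.014,1,
0.042,0.015,-0.036,0.003,-0.037,-0.014,1,
0.036,0.017,-0.04,0.003,-0.038,-0.014,1,
0.031,0.018,-0.045,0.002,-0.037,-0.014,1,
0.025,0.019,-0.048,0.003,-0.038,-0.014,1,
0.018,0.019,-0.051,0.002,-0.037,-0.014,1,
0.011,0.02,-0.052,0.003,-0.038,-0.014,1,
0.004,0.02,-0.054,0.002,-0.037,-0.014,1,
-
0.12,0.088,-0.072,0,0,0,1,
0.12,0.089,-0.072,0,0,0,1,
0.12,0.088,-0.073,0,0,0,1,
0.12,0.089,-0.072,0,0,0,1,
0.12,0.088,-0.072,0,0,0,1,
0.12,0.089,-0.072,0,0,0,1,
0.12,0.088,-0.073,0,0,0,1,
0.12,0.088,-0.072,0,0,0,1,
-
```

>>> play_rows --deltas '[0.143,0.001,-0.1,0,0,0,1,0.144,0,-0.101,0,0,0,1,0.143,0.001,-0.1,0,0,0,1,0.144,0,-0.1,0,0,0,1,0.057,0.003,0.002,0.003,-0.037,-0.014,1,0.057,0.005,-0.006,0.002,-0.038,-0.014,1,0.055,0.007,-0.011,0.003,-0.037,-0.014,1,0.054,0.01,-0.019,0.002,-0.038,-0.014,1,0.05,0.012,-0.024,0.003,-0.037,-0.014,1]'

```text
clock: 21.7
tool_pos: [0.4691, -0.2847, 0.2258]
tool_rot: [-2.4, -1.755, -0.524]
contact_force: [-0.1, 1.2, -1.5]
opening: 0.0385
grip_force: 50.5
```

>>> play_rows --deltas '[0.047,0.014,-0.03,0.002,-0.038,-0.014,1,0.042,0.015,-0.036,0.003,-0.037,-0.014,1,0.036,0.017,-0.04,0.003,-0.038,-0.014,1,0.031,0.018,-0.045,0.002,-0.037,-0.014,1,0.025,0.019,-0.048,0.003,-0.038,-0.014,1,0.018,0.019,-0.051,0.002,-0.037,-0.014,1,0.011,0.02,-0.052,0.003,-0.038,-0.014,1,0.004,0.02,-0.054,0.002,-0.037,-0.014,1,0,0,0,0,0,0,1]'

```text
clock: 22.82
tool_pos: [0.4999, -0.2375, 0.2976]
tool_rot: [1.87, 1.88, -0.588]
contact_force: [0.4, 0.9, -2.3]
opening: 0.0388
grip_force: 50.7
```

>>> play_rows --deltas '[0.12,0.088,-0.072,0,0,0,1,0.12,0.089,-0.072,0,0,0,1,0.12,0.088,-0.073,0,0,0,1,0.12,0.089,-0.072,0,0,0,1,0.12,0.088,-0.072,0,0,0,1,0.12,0.089,-0.072,0,0,0,1,0.12,0.088,-0.073,0,0,0,1,0.12,0.088,-0.072,0,0,0,1,0,0,0,0,0,0,1,0,0,0,0,0,0,1]'

```text
clock: 24.08
tool_pos: [0.641, -0.0169, 0.2838]
tool_rot: [1.874, 1.874, -0.59]
contact_force: [0.4, -0.3, -2.5]
opening: 0.0387
grip_force: 51.4
```

Run:
```python
from h import *
s=observe();print(s['clock'],s['tool_pos'],s['tool_rot'],down(90,-35).as_rotvec(),s['opening'],s['contact_force'],s['joint_positions'])
m=camera_model('wrist');im=np.array(read_camera('wrist'));np.save('w6.npy',im)
cv2.imwrite('pics/w6.png',cv2.resize(im[:,:,::-1],None,fx=1.4,fy=1.4))
for X in ([.6295,-.13,.19],[.6535,-.13,.19],[.6295,.1,.19],[.6535,.1,.19]): print(X,np.round(proj(m,X)*1.4))
```

```text
24.075 [ 0.64101105 -0.01694869  0.28378857] [ 1.87401179  1.87351858 -0.58964715] [ 1.8724501   1.8724501  -0.59038125] 0.03867133367457202 [ 0.39937157 -0.27935957 -2.49641002] [ 0.13085599  0.59155474  0.36597556  1.43682001 -0.60307726  1.73042413]
[0.6295, -0.13, 0.19] [373. 349.]
[0.6535, -0.13, 0.19] [416. 350.]
[0.6295, 0.1, 0.19] [ 344. -203.]
[0.6535, 0.1, 0.19] [ 454. -203.]
```

View pics/w6.png

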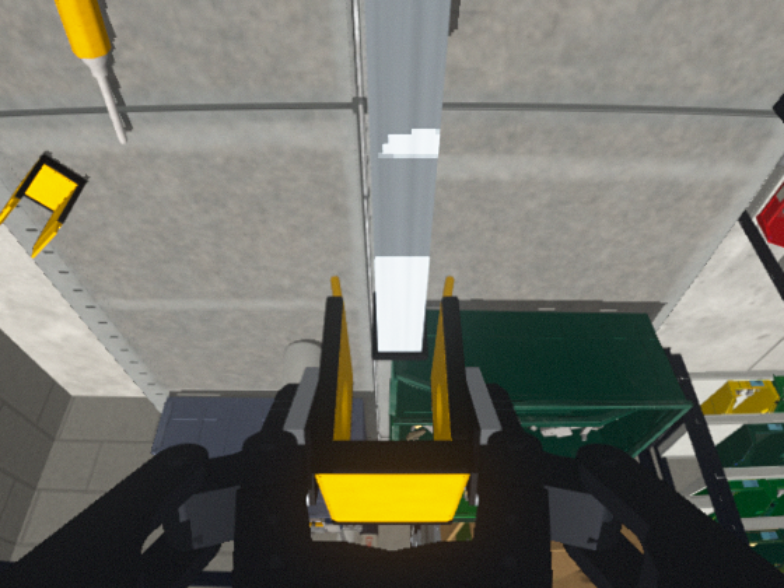

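The wrist view shows the stop upright over the bar: cheeks at columns ~335 and ~450, bar top face at 377–425 with its free end at row ~350. I'll measure the bar edges and the stop at their heights.

Run:
```python
from h import *
m=camera_model('wrist');im=np.load('w6.npy').astype(int)
g=im.sum(2)/3
for r in (60,90,130,160,185,200,215,230,245):
    print(r,[int(v) for v in g[r,255:322:1]])
for c in (280,285,290): print('col',c,[int(v) for v in g[240:262,c]])
# stop prediction: corners in pixel from st.npz with y offset 0
s=observe();R0=Ro.from_rotvec(s['tool_rot']);d=np.load('st.npz');Rts=Ro.from_matrix(d['R'])
for yo in (d['p'][1],0):
    pts=np.array([d['p'][0],yo,d['p'][2]])
    o=s['tool_pos']+R0.apply(pts);W=R0*Rts
    print('origin',o,'z',W.apply([0,0,1]),'x',W.apply([1,0,0]))
    for b in ([-.0195,.027,.028],[.0195,.027,.028],[-.0195,.027,-.024],[.0195,.027,-.024],[-.0195,-.027,.028]): print(np.round(proj(m,o+W.apply(b))*1.4,1),end=' ')
    print()
```

```text
60 [135, 183, 176, 135, 137, 163, 162, 158, 152, 152, 150, 152, 149, 148, 140, 142, 144, 145, 147, 149, 148, 143, 146, 146, 147, 150, 152, 152, 151, 147, 149, 150, 149, 149, 150, 151, 150, 148, 142, 144, 140, 142, 139, 145, 144, 148, 149, 148, 150, 154, 152, 150, 149, 150, 149, 148, 147, 149, 147, 152, 151, 147, 151, 151, 149, 144, 143]
90 [110, 87, 150, 181, 147, 139, 141, 150, 158, 155, 151, 152, 154, 149, 149, 142, 141, 142, 147, 148, 146, 145, 145, 147, 150, 152, 150, 153, 152, 152, 155, 153, 149, 152, 148, 151, 148, 143, 145, 143, 139, 138, 140, 145, 144, 146, 148, 148, 150, 148, 146, 145, 149, 148, 145, 147, 154, 151, 150, 150, 152, 150, 147, 146, 148, 147, 150]
130 [159, 149, 122, 90, 137, 170, 149, 151, 161, 167, 160, 152, 151, 150, 149, 147, 144, 146, 145, 145, 147, 146, 146, 147, 149, 148, 149, 152, 156, 151, 154, 153, 153, 151, 149, 149, 147, 145, 142, 142, 146, 149, 150, 147, 149, 153, 150, 152, 151, 151, 150, 148, 150, 151, 152, 152, 149, 145, 143, 143, 145, 144, 147, 147, 144, 148, 147]
160 [167, 168, 158, 154, 121, 92, 188, 213, 146, 141, 156, 156, 156, 149, 153, 148, 
[... 1930 characters left out ...]
2, 242, 243, 245, 214, 114, 41, 43, 46, 44, 49, 70, 88, 87, 86, 87]
col 285 [243, 244, 244, 243, 244, 242, 242, 244, 243, 246, 218, 115, 47, 40, 44, 47, 48, 55, 58, 55, 54, 51]
col 290 [242, 243, 241, 242, 242, 241, 242, 241, 243, 243, 214, 111, 44, 42, 45, 49, 47, 47, 50, 51, 50, 53]
origin [ 0.63941603 -0.0306864   0.27257264] z [ 1.46594441e-03 -9.95852660e-04  9.99998430e-01] x [ 0.99999246 -0.00359477 -0.00146952]
[307.4 471.2] [473.7 471.2] [324.4 294.9] [456.7 295. ] [329.6 525.5] 
origin [ 0.64083828 -0.0306874   0.27257255] z [ 1.46594441e-03 -9.95852660e-04  9.99998430e-01] x [ 0.99999246 -0.00359477 -0.00146952]
[313.4 471.2] [479.7 471.1] [329.2 294.9] [461.6 295. ] [334.  525.6]
```

Run:
```python
from h import *
m=camera_model('wrist');im=np.load('w6.npy').astype(int);g=im.sum(2)/3
def edge(a,i0,th): # subpixel crossing
    for i in range(len(a)-1):
        if (a[i]-th)*(a[i+1]-th)<=0 and a[i]!=a[i+1]: return i0+i+(th-a[i])/(a[i+1]-a[i])
for r in range(185,250,10):
    l=edge(g[r,262:280],262,200);rr=edge(g[r,295:320],295,195)
    a,b=onz(m,(l,r),.19),onz(m,(rr,r),.19);print(r,round(l,2),round(rr,2),np.round(a[:2],4),np.round(b[:2],4),'mid',round((a[0]+b[0])/2,4),'w',round(b[0]-a[0],4))
print('end',[onz(m,(c,250.6),.19)[1] for c in (280,290)])
for r in (216,222,228,300,330): print(r,[int(v) for v in g[r,222:250]],[int(v) for v in g[r,318:345]])
T=np.array(m['world_to_cam'])
for r in (216,222,228):
    row=g[r];l=edge(row[224:240],224,90);b=edge(row[335:322:-1],0,75);print(l,b)
```

```text
185 266.88 306.4 [ 0.6318 -0.0541] [ 0.6563 -0.0541] mid 0.644 w 0.0245
195 267.13 305.62 [ 0.6316 -0.0638] [ 0.6563 -0.0638] mid 0.644 w 0.0247
205 267.45 304.75 [ 0.6316 -0.0741] [ 0.6563 -0.0741] mid 0.644 w 0.0248
215 268.59 303.43 [ 0.6321 -0.0852] [ 0.656  -0.0852] mid 0.644 w 0.024
225 268.75 302.45 [ 0.6319 -0.0972] [ 0.6559 -0.0972] mid 0.6439 w 0.0241
235 269.45 301.57 [ 0.6321 -0.1101] [ 0.6559 -0.1101] mid 0.644 w 0.0239
245 269.73 300.6 [ 0.632 -0.124] [ 0.6558 -0.124 ] mid 0.6439 w 0.0239
end [np.float64(-0.13235825504534093), np.float64(-0.13235895630320693)]
216 [161, 164, 160, 161, 156, 158, 159, 155, 159, 158, 114, 57, 39, 39, 41, 40, 40, 40, 43, 39, 43, 37, 47, 109, 157, 164, 163, 161] [43, 46, 45, 40, 45, 41, 37, 41, 41, 50, 81, 80, 82, 81, 78, 77, 78, 79, 77, 80, 78, 78, 76, 78, 76, 76, 76]
222 [145, 146, 146, 144, 143, 145, 144, 145, 148, 136, 81, 39, 39, 39, 38, 38, 46, 40, 44, 35, 42, 41, 57, 80, 112, 140, 150, 147] [43, 46, 40, 37, 41, 43, 43, 41, 44, 37, 45, 47, 52, 51, 49, 48, 48, 49, 46, 46, 47, 52, 53, 47, 51, 54, 50]
228 [151, 150, 149, 150, 148, 147, 152, 145, 147, 96, 48, 33, 39, 42, 38, 34, 37, 41, 39, 39, 40, 43, 74, 78, 91, 134, 151, 146] [37, 41, 38, 39, 41, 39, 38, 38, 41, 39, 40, 44, 45, 47, 41, 42, 40, 44, 41, 44, 43, 44, 42, 41, 41, 40, 40]
300 [29, 26, 23, 25, 27, 31, 22, 24, 27, 29, 29, 29, 27, 27, 26, 23, 38, 63, 74, 70, 73, 73, 83, 91, 91, 85, 74, 69] [71, 70, 70, 45, 30, 28, 27, 27, 26, 25, 25, 22, 26, 25, 24, 25, 24, 25, 22, 23, 19, 23, 26, 57, 88, 88, 90]
330 [27, 23, 26, 29, 24, 28, 21, 27, 30, 23, 26, 31, 27, 29, 31, 31, 25, 30, 28, 31, 29, 27, 33, 30, 31, 30, 27, 28] [30, 30, 29, 31, 35, 27, 29, 29, 32, 31, 28, 31, 26, 29, 27, 26, 22, 28, 28, 25, 27, 30, 29, 33, 28, 26, 23]
232.42603550295857 7.202127659574468
231.83832335329342 None
231.125 None
```

Run:
```python
from h import *
s=observe();R0=Ro.from_rotvec(s['tool_rot']);p=s['tool_pos'];T=down(90,-35)
plan([(p+[.0042,-.002,0],T),(p+[.0042,-.002,-.045],T),(p+[.0042,-.002,-.075],T),(p+[.0042,-.002,-.099],T)],1,mm=15)
```

```text
8 rows
-0.008,0.021,0.006,0,-0.001,0,1,
-
0.043,0,0.061,0,0,0,1,
0.043,0,0.062,0,0,0,1,
0.043,0,0.061,0,0,0,1,
-
0.043,0,0.061,0,0,0,1,
0.043,0,0.062,0,0,0,1,
-
0.035,0,0.049,0,0,0,1,
0.034,0,0.049,0,0,0,1,
-
```

>>> play_rows --deltas '[-0.008,0.021,0.006,0,-0.001,0,1,0,0,0,0,0,0,1,0.043,0,0.061,0,0,0,1,0.043,0,0.062,0,0,0,1,0,0,0,0,0,0,1,0,0,0,0,0,0,1]'

```text
clock: 24.88
tool_pos: [0.6453, -0.0181, 0.254]
tool_rot: [1.87, 1.872, -0.592]
contact_force: [0.8, -0.1, -1.7]
opening: 0.0385
grip_force: 51.3
```

Run:
```python
from h import *
m=camera_model('wrist');im=np.array(read_camera('wrist')).astype(int);g=im.sum(2)/3
s=observe();print(s['tool_pos'],s['contact_force'])
for r in (210,225,240): 
    print(r,[int(v) for v in g[r,225:340]])
R0=Ro.from_rotvec(s['tool_rot']);d=np.load('st.npz');Rts=Ro.from_matrix(d['R']);pts=np.array([d['p'][0],-.001,d['p'][2]])
o=s['tool_pos']+R0.apply(pts);W=R0*Rts;print(o)
for b in ([-.0195,.027,-.024],[.0195,.027,-.024]): print(np.round(proj(m,o+W.apply(b)),1),end=' ')
for X in ([.632,-.06,.19],[.656,-.06,.19]): print(np.round(proj(m,X),1),end=' ')
```

```text
[ 0.64552848 -0.01804487  0.25451069] [ 0.70448277 -0.23156514 -2.66248738]
210 [146, 144, 143, 146, 148, 146, 144, 144, 143, 144, 142, 139, 113, 95, 96, 98, 99, 92, 94, 126, 143, 145, 149, 156, 154, 159, 159, 160, 164, 161, 161, 154, 143, 144, 142, 143, 147, 142, 143, 137, 142, 138, 140, 144, 144, 145, 143, 143, 143, 144, 144, 147, 147, 151, 149, 149, 142, 147, 144, 142, 142, 139, 141, 144, 142, 145, 147, 149, 144, 145, 143, 146, 144, 146, 148, 147, 145, 146, 147, 146, 147, 143, 141, 144, 144, 145, 146, 144, 145, 150, 147, 111, 95, 93, 98, 95, 96, 99, 141, 150, 149, 145, 140, 141, 137, 140, 138, 143, 147, 148, 148, 147, 140, 139, 137]
225 [148, 149, 146, 143, 143, 142, 111, 58, 34, 38, 39, 37, 41, 36, 37, 36, 37, 35, 39, 65, 77, 97, 136, 150, 154, 153, 158, 157, 159, 157, 157, 157, 155, 148, 168, 209, 224, 225, 223, 218, 219, 219, 221, 223, 223, 225, 223, 224, 222, 225, 225, 226, 227, 228, 228, 227, 226, 225, 222, 221, 217, 216, 220, 222, 225, 228, 228, 228, 225, 223, 225, 225, 224, 227, 226, 227, 180, 150, 144, 145, 141, 146, 150, 148, 150, 147, 145, 148, 117, 87, 72, 46, 38, 36, 39, 36, 35, 36, 35, 31, 37, 33, 36, 74, 136, 149, 140, 136, 138, 138, 138, 140, 137, 140, 140]
240 [141, 143, 144, 144, 142, 91, 38, 37, 38, 40, 35, 37, 37, 40, 39, 38, 31, 40, 66, 79, 79, 80, 82, 102, 131, 140, 142, 150, 151, 156, 158, 158, 153, 152, 155, 232, 243, 242, 241, 240, 238, 240, 240, 240, 243, 242, 241, 241, 240, 240, 241, 243, 242, 243, 242, 243, 243, 243, 241, 240, 238, 239, 240, 241, 243, 242, 243, 243, 242, 243, 241, 241, 242, 244, 239, 145, 50, 48, 48, 47, 51, 46, 49, 49, 48, 48, 65, 80, 82, 80, 81, 83, 52, 37, 37, 35, 40, 39, 35, 34, 36, 40, 37, 35, 34, 35, 38, 43, 41, 39, 39, 41, 40, 40, 43]
[ 0.64455212 -0.03163578  0.24295277]
[233.4 211.4] [328.1 211.6] [258.7 229.1] [300.  229.2]
```

>>> play_rows --deltas '[0.043,0,0.061,0,0,0,1,0.043,0,0.062,0,0,0,1,0.043,0,0.061,0,0,0,1,0,0,0,0,0,0,1]'

```text
clock: 25.42
tool_pos: [0.6442, -0.0182, 0.2069]
tool_rot: [1.87, 1.874, -0.596]
contact_force: [-0.5, 0.1, -2.8]
opening: 0.0386
grip_force: 51.3
```

>>> play_rows --deltas '[0.03,0,0.042,0,0,0,1,0.03,0,0.042,0,0,0,1,0,0,0,0,0,0,1]'

```text
clock: 25.8
tool_pos: [0.6449, -0.018, 0.1875]
tool_rot: [1.87, 1.873, -0.593]
contact_force: [0.5, -0.9, -3.1]
opening: 0.0387
grip_force: 51.3
```

>>> play_rows --deltas '[0.008,0,0.012,0,0,0,1,0,0,0,0,0,0,1,0,0,0,0,0,0,1]'

```text
clock: 26.18
tool_pos: [0.6457, -0.018, 0.1861]
tool_rot: [1.87, 1.871, -0.591]
contact_force: [-0.1, 0.6, -2.2]
opening: 0.0381
grip_force: 51.3
```

>>> play_rows --deltas '[0.004,0,0.006,0,0,0,1,0,0,0,0,0,0,1,0,0,0,0,0,0,1]'

```text
clock: 26.55
tool_pos: [0.6455, -0.0181, 0.1844]
tool_rot: [1.87, 1.872, -0.591]
contact_force: [-0.3, -0.5, -2.3]
opening: 0.0381
grip_force: 51.3
```

>>> play_rows --deltas '[0.004,0,0.006,0,0,0,1,0,0,0,0,0,0,1,0,0,0,0,0,0,1]'

```text
clock: 26.92
tool_pos: [0.6455, -0.0181, 0.1829]
tool_rot: [1.87, 1.872, -0.591]
contact_force: [-0.3, -0.3, -2.2]
opening: 0.0384
grip_force: 51.3
```

>>> play_rows --deltas '[0.004,0,0.006,0,0,0,1,0,0,0,0,0,0,1,0,0,0,0,0,0,1]'

```text
clock: 27.3
tool_pos: [0.6457, -0.0181, 0.1824]
tool_rot: [1.869, 1.871, -0.591]
contact_force: [-3.7, 2.1, 4.6]
opening: 0.0386
grip_force: 51.8
```

>>> play_rows --deltas '[0,0,0,0,0,0,0.5,0,0,0,0,0,0,0.2,0,0,0,0,0,0,-0.4,0,0,0,0,0,0,-1,0,0,0,0,0,0,-1]'

```text
clock: 27.92
tool_pos: [0.6455, -0.0183, 0.1811]
tool_rot: [1.87, 1.872, -0.591]
contact_force: [-0.9, 0.0, -0.4]
opening: 0.0854
grip_force: 0.0
```

Run:
```python
from h import *
s=observe();R0=Ro.from_rotvec(s['tool_rot']);z=R0.apply([0,0,1]);p=s['tool_pos'];print(p,s['contact_force'],s['opening'])
plan([(p-.1*z,R0),([.62,-.035,.36],down(90))],-1,mm=35,deg=7.5)
```

```text
[ 0.64554011 -0.01826907  0.18114407] [-0.92110445  0.04540614 -0.35614722] 0.08541656968995552
8 rows
0,0,-0.167,0,0,0,-1,
0,0,-0.166,0,0,0,-1,
0,0,-0.167,0,0,0,-1,
-
-0.117,-0.025,-0.037,0,0.039,0,-1,
-0.111,-0.026,-0.05,0,0.039,0,-1,
-0.104,-0.025,-0.064,0,0.039,0,-1,
-0.095,-0.026,-0.076,0,0.039,0,-1,
-0.086,-0.025,-0.088,0,0.039,0,-1,
-
```

>>> play_rows --deltas '[0,0,-0.167,0,0,0,-1,0,0,-0.166,0,0,0,-1,0,0,-0.167,0,0,0,-1,-0.117,-0.025,-0.037,0,0.039,0,-1,-0.111,-0.026,-0.05,0,0.039,0,-1,-0.104,-0.025,-0.064,0,0.039,0,-1,-0.095,-0.026,-0.076,0,0.039,0,-1,-0.086,-0.025,-0.088,0,0.039,0,-1,0,0,0,0,0,0,-1,0,0,0,0,0,0,-1]'

```text
clock: 29.18
tool_pos: [0.6201, -0.0348, 0.3598]
tool_rot: [2.22, 2.222, -0.001]
contact_force: [-0.0, 0.3, -1.2]
opening: 0.0857
grip_force: 0.0
```

Run:
```python
from h import *
s=observe();print(s['clock'],s['tool_pos'],s['tool_rot'])
m=camera_model('wrist');im=np.array(read_camera('wrist'));np.save('w7.npy',im)
a=lambda X:np.round(proj(m,X),1)
h=.644
for X in ([h-.0195,-.0317+.027,.198],[h+.0195,-.0317+.027,.198],[h-.0195,-.0317-.027,.198],[h+.0195,-.0317-.027,.198],[h,-.1324,.19]): print(a(X))
for q in trace('wrist','stop')[:2]: print(q['score'],q['position'],q['mask'].sum(),np.argwhere(q['mask']).min(0),np.argwhere(q['mask']).max(0))
sc=np.array(read_camera('scene'))
ms=camera_model('scene');print('hole scene',proj(ms,[.632,-.0324,.17]),proj(ms,[.6245,-.0317,.17]))
A=cv2.resize(im[90:310,190:370,::-1],(460,562));B=cv2.resize(sc[150:250,200:260,::-1],(337,562),interpolation=cv2.INTER_CUBIC)
cv2.imwrite('pics/w7.png',np.hstack([A,B]))
```

```text
29.175 [ 0.62008918 -0.03481079  0.35982401] [ 2.22028273e+00  2.22207539e+00 -6.47625368e-04]
[286.9 158.2]
[336.6 158.3]
[286.4 223.2]
[333.5 223.2]
[307.1 296.3]
0.8 [312.2, 184.7] 3348 [150 286] [222 337]
0.57 [84.3, 250.4] 1316 [226  48] [282 111]
hole scene [250.82851785 190.62278872] [252.76277123 191.26550129]
```

View pics/w7.png

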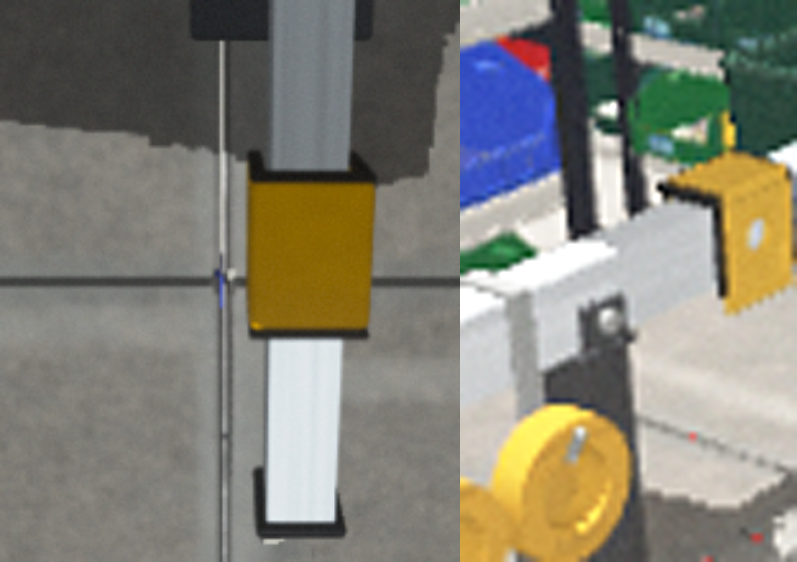

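The stop hangs over the bar as planned: bridge at (312,250) in the left panel, about 1 mm from the hole. The bar end comes out at y≈-0.130, which puts the hole at y≈-0.031. Now to the pin.

Run:
```python
from h import *
plan([([.48,.07,.33],down(179)),([.428,.17,.25],down(-90))],-1,mm=45,deg=8.5)
```

```text
22 rows
0.047,-0.063,0.013,0,0,-0.045,-1,
0.056,-0.056,0.014,0,0,-0.045,-1,
0.063,-0.048,0.013,0,0,-0.045,-1,
0.069,-0.038,0.014,0,0,-0.044,-1,
0.074,-0.029,0.013,0,0,-0.045,-1,
0.077,-0.018,0.013,0,0,-0.045,-1,
0.079,-0.006,0.014,0,0,-0.045,-1,
0.079,0.004,0.013,0,0,-0.045,-1,
0.078,0.016,0.014,0,0,-0.045,-1,
0.074,0.026,0.013,0,0,-0.045,-1,
0.07,0.036,0.014,0,0,-0.045,-1,
-
0.024,0.045,0.036,0,0,-0.046,-1,
0.018,0.048,0.037,0,0,-0.046,-1,
0.01,0.05,0.036,0,0,-0.046,-1,
0.003,0.052,0.036,0,0,-0.046,-1,
-0.004,0.051,0.037,0,0,-0.046,-1,
-0.011,0.05,0.036,0,0,-0.046,-1,
-0.019,0.047,0.036,0,0,-0.045,-1,
-0.025,0.045,0.037,0,0,-0.046,-1,
-0.032,0.041,0.036,0,0,-0.046,-1,
-0.037,0.035,0.036,0,0,-0.046,-1,
-0.041,0.03,0.037,0,0,-0.046,-1,
-
```

>>> play_rows --deltas '[0.047,-0.063,0.013,0,0,-0.045,-1,0.056,-0.056,0.014,0,0,-0.045,-1,0.063,-0.048,0.013,0,0,-0.045,-1,0.069,-0.038,0.014,0,0,-0.044,-1,0.074,-0.029,0.013,0,0,-0.045,-1,0.077,-0.018,0.013,0,0,-0.045,-1,0.079,-0.006,0.014,0,0,-0.045,-1,0.079,0.004,0.013,0,0,-0.045,-1,0.078,0.016,0.014,0,0,-0.045,-1,0.074,0.026,0.013,0,0,-0.045,-1]'

```text
clock: 30.58
tool_pos: [0.4922, 0.0609, 0.3328]
tool_rot: [-0.239, -3.132, 0.001]
contact_force: [0.2, -0.6, -0.1]
opening: 0.0855
grip_force: 0.0
```

>>> play_rows --deltas '[0.07,0.036,0.014,0,0,-0.045,-1,0.024,0.045,0.036,0,0,-0.046,-1,0.018,0.048,0.037,0,0,-0.046,-1,0.01,0.05,0.036,0,0,-0.046,-1,0.003,0.052,0.036,0,0,-0.046,-1,-0.004,0.051,0.037,0,0,-0.046,-1,-0.011,0.05,0.036,0,0,-0.046,-1,-0.019,0.047,0.036,0,0,-0.045,-1,-0.025,0.045,0.037,0,0,-0.046,-1,-0.032,0.041,0.036,0,0,-0.046,-1]'

```text
clock: 31.82
tool_pos: [0.4372, 0.1521, 0.2645]
tool_rot: [1.884, -2.513, 0.0]
contact_force: [-0.0, 0.5, 0.6]
opening: 0.0855
grip_force: 0.0
```

>>> play_rows --deltas '[-0.037,0.035,0.036,0,0,-0.046,-1,-0.041,0.03,0.037,0,0,-0.046,-1,0,0,0,0,0,0,-1,0,0,0,0,0,0,-1]'

```text
clock: 32.33
tool_pos: [0.4287, 0.1693, 0.2507]
tool_rot: [2.218, -2.225, 0.001]
contact_force: [-0.3, 0.8, 0.6]
opening: 0.0856
grip_force: 0.0
```

Run:
```python
from h import *
s=observe();print(s['clock'],s['tool_pos'],s['tool_rot'],s['joint_positions'])
m=camera_model('wrist');im=np.array(read_camera('wrist')).astype(int)
hsv=cv2.cvtColor(im.astype(np.uint8),cv2.COLOR_RGB2HSV)
b=((hsv[:,:,0]>100)&(hsv[:,:,0]<130)&(hsv[:,:,1]>120)&(hsv[:,:,2]>50)).astype(np.uint8)
n,l,st,c=cv2.connectedComponentsWithStats(b)
for i in range(1,n):
    if st[i,4]>100:
        pts=np.argwhere(l==i)[:,::-1].astype(np.float32);r=cv2.minAreaRect(pts);bx=cv2.boxPoints(r)
        print(st[i],np.round(c[i]),[np.round(onz(m,p,.024)[:2],4).tolist() for p in bx],np.round(onz(m,c[i],.02),4))
for q in ('lock_pin','pin_grip'):
    for t in trace('wrist',q)[:2]:
        pts=np.argwhere(t['mask'])[:,::-1].astype(np.float32);bx=cv2.boxPoints(cv2.minAreaRect(pts))
        print(q,round(t['score'],2),t['position'],[np.round(onz(m,p,.012)[:2],4).tolist() for p in bx])
        # axis from shank rows
        ys=np.unique(pts[:,1])
        for y in ys[::8]:
            xs=pts[pts[:,1]==y][:,0];print(int(y),xs.min(),xs.max(),np.round(onz(m,((xs.min()+xs.max())/2,y),.012)[:2],4),end=' | ')
        print()
```

```text
32.325 [0.42871256 0.16925327 0.25068854] [ 2.21799997e+00 -2.22485580e+00  1.24635233e-03] [ 2.38673213e-01  1.47527882e-01 -2.32338301e-01  1.19053169e+00
 -6.86322967e-04 -1.32903703e+00]
[ 263  155   26   45 1030] [275. 177.] [[0.4443, 0.1471], [0.4211, 0.146], [0.4188, 0.1902], [0.4429, 0.1914]] [0.4318 0.1689 0.02  ]
lock_pin 0.56 [276.6, 191.6] [[0.4441, 0.1487], [0.4203, 0.1488], [0.42, 0.2606], [0.446, 0.2605]]
155 269.0 280.0 [0.4327 0.1487] | 163 263.0 286.0 [0.4328 0.1567] | 171 263.0 287.0 [0.4323 0.1649] | 179 263.0 287.0 [0.4324 0.1731] | 187 264.0 287.0 [0.4319 0.1814] | 195 266.0 286.0 [0.4315 0.1898] | 203 269.0 283.0 [0.4315 0.1984] | 211 272.0 282.0 [0.4305 0.2071] | 219 272.0 283.0 [0.4301 0.2158] | 227 272.0 284.0 [0.4296 0.2248] | 235 273.0 285.0 [0.4285 0.2338] | 243 273.0 285.0 [0.4286 0.243 ] | 251 275.0 284.0 [0.4281 0.2523] | 
pin_grip 0.81 [278.1, 189.2] [[0.4449, 0.1489], [0.4206, 0.1482], [0.4169, 0.2603], [0.4434, 0.2611]]
155 268.0 282.0 [0.4322 0.1487] | 163 263.0 286.0 [0.4328 0.1567] | 171 263.0 287.0 [0.4323 0.1649] | 179 263.0 287.0 [0.4324 0.1731] | 187 264.0 287.0 [0.4319 0.1814] | 195 265.0 287.0 [0.4315 0.1898] | 203 267.0 283.0 [0.4325 0.1984] | 211 271.0 282.0 [0.431  0.2071] | 219 272.0 284.0 [0.4295 0.2158] | 227 272.0 284.0 [0.4296 0.2248] | 235 273.0 284.0 [0.4291 0.2338] | 243 273.0 285.0 [0.4286 0.243 ] | 251 274.0 284.0 [0.4286 0.2523] |
```

Run:
```python
from h import *
R=down(-87.3)
plan([([.4318,.1688,.11],R),([.4318,.1688,.04],R),([.4318,.1688,.027],R)],-1,mm=40)
```

```text
7 rows
0,-0.003,0.176,0,0,-0.004,-1,
0,-0.003,0.176,0,0,-0.004,-1,
0,-0.003,0.177,0,0,-0.004,-1,
0.001,-0.003,0.176,0,0,-0.004,-1,
-
0,0,0.175,0,0,0,-1,
0,0,0.175,0,0,0,-1,
-
-0.001,0,0.065,0,0,0,-1,
-
```

>>> play_rows --deltas '[0,-0.003,0.176,0,0,-0.004,-1,0,-0.003,0.176,0,0,-0.004,-1,0,-0.003,0.177,0,0,-0.004,-1,0.001,-0.003,0.176,0,0,-0.004,-1,0,0,0.175,0,0,0,-1,0,0,0.175,0,0,0,-1,0,0,0,0,0,0,-1,0,0,0,0,0,0,-1]'

```text
clock: 33.48
tool_pos: [0.4322, 0.1689, 0.0407]
tool_rot: [-2.273, 2.167, -0.002]
contact_force: [1.1, 0.3, -0.1]
opening: 0.0852
grip_force: 0.0
```

>>> play_rows --deltas '[0,0,0.07,0,0,0,-1,0,0,0,0,0,0,-0.4,0,0,0,0,0,0,0.1,0,0,0,0,0,0,0.5,0,0,0,0,0,0,1,0,0,0,0,0,0,1,0,0,0,0,0,0,1,0,0,0,0,0,0,1]' --newtons 60

```text
clock: 34.48
tool_pos: [0.4321, 0.1689, 0.0262]
tool_rot: [-2.273, 2.166, -0.002]
contact_force: [-0.8, 0.5, 6.5]
opening: 0.0227
grip_force: 59.5
```

Run:
```python
from h import *
s=observe();R0=Ro.from_rotvec(s['tool_rot']);p=s['tool_pos'];print(s['clock'],p,s['tool_rot'],s['opening'],s['grip_force'],s['contact_force'])
np.savez('pin.npz',p=p,r=s['tool_rot'])
# pin axis in tool: after closing grip aligned w/ pads -> nose along -tool x, axis z offset
print('pin origin in tool approx z', p[2]-.012)
plan([(p+[0,0,.17],R0),([.50,.0,.26],down(180)),([.52,-.031,.186],down(180))],1,mm=35,deg=7)
```

```text
34.475 [0.432092   0.16894775 0.0262368 ] [-2.27320846e+00  2.16636162e+00 -2.13153338e-03] 0.022703831497969434 59.525747895240784 [-0.79269383  0.54708793  6.5101765 ]
pin origin in tool approx z 0.014236797951384376
22 rows
0,0,-0.17,0,0,0,1,
0,-0.001,-0.17,0,0,0,1,
0,0,-0.17,0,0,0,1,
0,0,-0.17,0,0,0,1,
0,-0.001,-0.17,0,0,0,1,
-
0.061,-0.021,-0.023,0,0,0.037,1,
0.059,-0.029,-0.022,0,0,0.037,1,
0.055,-0.035,-0.023,0,0,0.036,1,
0.05,-0.041,-0.023,0,0,0.037,1,
0.046,-0.046,-0.023,0,0,0.037,1,
0.04,-0.051,-0.022,0,0,0.037,1,
0.033,-0.056,-0.023,0,0,0.037,1,
0.027,-0.059,-0.023,0,0,0.036,1,
0.02,-0.062,-0.023,0,0,0.037,1,
0.013,-0.064,-0.022,0,0,0.037,1,
0.005,-0.065,-0.023,0,0.001,0.037,1,
-0.002,-0.065,-0.023,0,0,0.037,1,
-0.01,-0.064,-0.022,0,0,0.037,1,
-0.017,-0.063,-0.023,0,0,0.036,1,
-
-0.033,-0.052,0.123,0,0,0,1,
-0.034,-0.051,0.124,0,0,0,1,
-0.033,-0.052,0.123,0,0,0,1,
-
```

>>> play_rows --deltas '[0,0,-0.17,0,0,0,1,0,-0.001,-0.17,0,0,0,1,0,0,-0.17,0,0,0,1,0,0,-0.17,0,0,0,1,0,-0.001,-0.17,0,0,0,1,0.061,-0.021,-0.023,0,0,0.037,1,0.059,-0.029,-0.022,0,0,0.037,1,0.055,-0.035,-0.023,0,0,0.036,1,0.05,-0.041,-0.023,0,0,0.037,1,0.046,-0.046,-0.023,0,0,0.037,1]'

```text
clock: 35.72
tool_pos: [0.4553, 0.1081, 0.2179]
tool_rot: [1.556, -2.727, -0.001]
contact_force: [0.4, 0.2, -1.2]
opening: 0.023
grip_force: 59.1
```

>>> play_rows --deltas '[0.04,-0.051,-0.022,0,0,0.037,1,0.033,-0.056,-0.023,0,0,0.037,1,0.027,-0.059,-0.023,0,0,0.036,1,0.02,-0.062,-0.023,0,0,0.037,1,0.013,-0.064,-0.022,0,0,0.037,1,0.005,-0.065,-0.023,0,0.001,0.037,1,-0.002,-0.065,-0.023,0,0,0.037,1,-0.01,-0.064,-0.022,0,0,0.037,1,-0.017,-0.063,-0.023,0,0,0.036,1,0,0,0,0,0,0,1]'

```text
clock: 36.98
tool_pos: [0.4995, -0.0006, 0.2589]
tool_rot: [0.002, -3.138, 0.002]
contact_force: [-0.2, 0.7, -2.2]
opening: 0.0224
grip_force: 59.1
```

Run:
```python
from h import *
s=observe();p=s['tool_pos'];print(s['clock'],p,s['tool_rot'],s['opening'],s['contact_force'])
R0=Ro.from_rotvec(s['tool_rot'])
# where the pin appears: shank line in scene & top, triangulate nose & grip
for n in ('scene','top'):
    m=camera_model(n)
    g=p+[0,0,-.0142]
    print(n,'pred grip',np.round(proj(m,g),1),'nose',np.round(proj(m,g+[.089,0,0]),1))
    for t in trace(n,'lock_pin')[:3]:
        pts=np.argwhere(t['mask'])[:,::-1];print(round(t['score'],2),np.round(t['position'],1),pts.min(0),pts.max(0))
    for t in trace(n,'stop')[:3]: print('stop',round(t['score'],2),np.round(t['position'],1),end=' ')
    print('stop pred',proj(m,[.644,-.031,.185]))
plan([([.52,-.031,.186],down(180))],1,mm=30)
```

```text
36.975 [ 0.49949536 -0.0005654   0.25887608] [ 1.66210644e-03 -3.13840216e+00  1.90820078e-03] 0.022444150260213697 [-0.23760794  0.7380029  -2.21805356]
scene pred grip [282.3 176.5] nose [253.8 170.1]
0.73 [257.9 309.7] [236 295] [272 329]
0.56 [147.8 248.7] [141 240] [154 259]
stop 0.9 [248.  187.4] stop 0.73 [367.  243.1] stop pred [246.7958302  184.68717672]
top pred grip [249.8 238.3] nose [250.9 203.5]
0.78 [188.8 266.5] [168 260] [203 269]
0.75 [206.8 129.7] [195 119] [212 148]
stop 0.81 [306.4 294.8] stop 0.56 [334.  269.6] stop pred [263.77792437 186.69287785]
3 rows
-0.035,-0.052,0.121,0,0,0,1,
-0.036,-0.053,0.122,0,-0.001,0.001,1,
-0.035,-0.052,0.121,0,0,0,1,
-
```

Run:
```python
from h import *
s=observe();p=s['tool_pos']
for n in ('scene','wrist'):
    m=camera_model(n);im=read_camera(n);g=p+[0,0,-.0142]
    print(n,'pred grip',np.round(proj(m,g),1),'nose',np.round(proj(m,g+[.089,0,0]),1),'hole',np.round(proj(m,[.6245,-.031,.17]),1))
    for q in('lock_pin','pin_grip','stop'):
        for t in trace(n,q)[:3]:
            pts=np.argwhere(t['mask'])[:,::-1];print(q,round(t['score'],2),np.round(t['position'],1),pts.min(0),pts.max(0),len(pts))
            if q=='lock_pin':
                for x in range(pts[:,0].min(),pts[:,0].max(),4):
                    ys=pts[pts[:,0]==x][:,1];print((x,ys.min(),ys.max()),end=' ')
                print()
```

```text
scene pred grip [282.2 176.7] nose [253.7 170.2] hole [252.6 191.3]
lock_pin 0.51 [270.9 174.4] [255 169] [291 183] 175
(255, np.int64(170), np.int64(172)) (259, np.int64(169), np.int64(174)) (263, np.int64(170), np.int64(174)) (267, np.int64(171), np.int64(175)) (271, np.int64(172), np.int64(176)) Traceback (most recent call last):
  File "<stdin>", line 11, in <module>
    return umr_minimum(a, axis, None, out, keepdims, initial, where)
ValueError: zero-size array to reduction operation minimum which has no identity
```

>>> play_rows --deltas '[-0.035,-0.052,0.124,0,0,0,1,-0.036,-0.053,0.124,0,-0.001,0.001,1,-0.035,-0.052,0.124,0,0,0,1,0,0,0,0,0,0,1,0,0,0,0,0,0,1]'

```text
clock: 37.9
tool_pos: [0.5206, -0.0312, 0.1857]
tool_rot: [0.003, 3.14, -0.002]
contact_force: [0.9, 0.1, -0.7]
opening: 0.0228
grip_force: 59.2
```

Run:
```python
from h import *
s=observe();p=s['tool_pos'];print(s['clock'],p,s['tool_rot'],s['contact_force'])
m=camera_model('scene');im=np.array(read_camera('scene')).astype(int);g=p+[0,0,-.0142]
print('nose pred',proj(m,g+[.089,0,0]),'grip',proj(m,g),'hole',proj(m,[.6245,-.031,.17]))
for q in trace('scene','lock_pin')[:1]:
    pts=np.argwhere(q['mask'])[:,::-1]
    for x in np.unique(pts[:,0])[::3]:
        ys=pts[pts[:,0]==x][:,1];print((int(x),int(ys.min()),int(ys.max())),end=' ')
np.set_printoptions(linewidth=200)
print();print((im.sum(2)//3)[184:200,240:262]); print((im[:,:,0]-im[:,:,2])[184:200,240:262])
R0=Ro.from_rotvec(s['tool_rot'])
plan([([p[0]+.012,-.031,.1842],down(180)),([p[0]+.06,-.031,.1842],down(180))],1,mm=8)
```

```text
37.9 [ 0.52064211 -0.03121268  0.18570556] [ 2.54051501e-03  3.14047892e+00 -1.90443815e-03] [ 0.91621025  0.13911203 -0.72143816]
nose pred [256.83621353 191.92384424] grip [283.63999356 199.06648984] hole [252.59121064 191.34577695]
(140, 242, 244) (143, 239, 250) (146, 239, 253) (149, 240, 257) (152, 246, 260) (155, 256, 258) 
[[ 37  46  70 118 126 171 190 199 186 177 158 142 146 182 143 162 150 153 151 127 216 211]
 [ 50  24  31  29  34  54 108 175 149 138 132 145 148 166 152 147 155 157 151 106 214 211]
 [255 233 113  51  56  39  79 142 140 139 143 155 154 155 156 155 154 154 149 113 219 210]
 [255 255 245 246 168  34  71 147 154 151 155 156 156 153 152 154 152 153 151 118 212 204]
 [253 249 231 230 194  27  70 162 161 153 153 153 153 154 145 155 154 156 149 122 213 208]
 [224 212 205 209 194  48  68 162 156 154 154 160 183 189 151 151 154 155 147  91 212 204]
 [207 207 207 207 191  60  68 165 159 155 158 167 207 197 157 148 155 152 156 115 224 217]
 [207 204 207 210 192  57  56 141 156 155 159 185 215 199 157 155 163 192 218 209 235 232]
 [205 211 210 209 198  89  53 130 158 15
[... 1666 characters left out ...]
56 141  79  24  -3   2]
 [ -4  -3  -5  -4  -5  -6  22 104 161 155 154 157 161 161 151 152 155 157 148  57  -1   2]
 [ -4  -6  -6  -4  -1  -3  16  95 157 152 151 153 152 150 151 156 154 153 155  96   6  12]
 [ -5  -4  -3  -3  -3  -6  13  96 159 154 154 151 153 148 153 155 154 154 140  29  11  16]
 [ -3  -5  -2  -2  -4  -5  16  96 158 152 156 154 153 150 154 151 150 152 139  41   8  12]
 [ -4  -4  -4  -4  -5  -6   7  72 159 155 151 152 157 153 146 149 147 150 143  75   9  16]]
9 rows
-0.029,0.001,0.005,0,0,0,1,
-0.028,0,0.006,-0.001,0.001,0,1,
-
-0.034,0,0,0,0,0,1,
-0.035,0,0,0,0,0,1,
-0.034,0,0,0,0,0,1,
-0.034,0,0,0,0,0,1,
-0.034,0.001,0,0,0,0,1,
-0.035,0,0,0,0,0,1,
-0.034,0,-0.001,0,0,0,1,
-
```

Hole centroid (252.3,191.4) and nose tip (257,191.7) both match their predictions. I'll insert in small steps.

>>> play_rows --deltas '[-0.029,0.001,0.005,0,0,0,1,-0.028,0,0.005,-0.001,0.001,0,1,0,0,0,0,0,0,1]'

```text
clock: 38.38
tool_pos: [0.5328, -0.0315, 0.183]
tool_rot: [-0.003, -3.14, -0.003]
contact_force: [-0.4, -0.4, -1.4]
opening: 0.0229
grip_force: 59.2
```

>>> play_rows --deltas '[-0.034,0,0,0,0,0,1,-0.034,0,0,0,0,0,1,0,0,0,0,0,0,1]'

```text
clock: 38.75
tool_pos: [0.5464, -0.0316, 0.1829]
tool_rot: [-0.003, -3.14, -0.003]
contact_force: [0.9, 0.2, -0.2]
opening: 0.0226
grip_force: 59.2
```

>>> play_rows --deltas '[-0.034,0,-0.005,0,0,0,1,-0.034,0,0,0,0,0,1,0,0,0,0,0,0,1]'

```text
clock: 39.12
tool_pos: [0.5602, -0.031, 0.1839]
tool_rot: [-0.002, -3.14, -0.004]
contact_force: [2.0, 2.6, -1.0]
opening: 0.0228
grip_force: 59.1
```

>>> play_rows --deltas '[-0.034,0,0,0,0,0,1,-0.034,0,0,0,0,0,1,0,0,0,0,0,0,1]'

```text
clock: 39.5
tool_pos: [0.5736, -0.0311, 0.1838]
tool_rot: [-0.002, -3.14, -0.004]
contact_force: [0.8, 4.1, -1.2]
opening: 0.023
grip_force: 59.2
```

>>> play_rows --deltas '[-0.034,0.003,0,0,0,0,1,-0.034,0,0,0,0,0,1,0,0,0,0,0,0,1]'

```text
clock: 39.88
tool_pos: [0.5876, -0.031, 0.1839]
tool_rot: [-0.003, -3.141, -0.003]
contact_force: [1.5, 3.7, -1.8]
opening: 0.0231
grip_force: 59.2
```

>>> play_rows --deltas '[-0.025,0,0,0,0,0,1,-0.015,0,0,0,0,0,1,0,0,0,0,0,0,1]'

```text
clock: 40.25
tool_pos: [0.5948, -0.031, 0.1838]
tool_rot: [-0.003, -3.14, -0.003]
contact_force: [-0.3, 3.9, -1.6]
opening: 0.0229
grip_force: 59.2
```

Pushing on gently to collar contact.

>>> play_rows --deltas '[-0.01,0,0,0,0,0,1,0,0,0,0,0,0,1,0,0,0,0,0,0,1]'

```text
clock: 40.62
tool_pos: [0.5965, -0.0311, 0.1838]
tool_rot: [-0.004, -3.139, -0.003]
contact_force: [-0.5, 3.0, -2.0]
opening: 0.023
grip_force: 59.2
```

>>> play_rows --deltas '[-0.01,0,0,0,0,0,1,0,0,0,0,0,0,1,0,0,0,0,0,0,1]'

```text
clock: 41.0
tool_pos: [0.5984, -0.031, 0.1838]
tool_rot: [-0.003, -3.139, -0.003]
contact_force: [-1.1, 2.5, -1.4]
opening: 0.0227
grip_force: 59.3
```

>>> play_rows --deltas '[-0.01,0,0,0,0,0,1,0,0,0,0,0,0,1,0,0,0,0,0,0,1]'

```text
clock: 41.38
tool_pos: [0.6002, -0.031, 0.1837]
tool_rot: [-0.003, -3.139, -0.003]
contact_force: [-3.2, 2.3, 0.6]
opening: 0.0225
grip_force: 59.4
```

>>> play_rows --deltas '[-0.008,0,0,0,0,0,1,0,0,0,0,0,0,1,0,0,0,0,0,0,1]'

```text
clock: 41.75
tool_pos: [0.6004, -0.0311, 0.1837]
tool_rot: [-0.003, -3.136, -0.002]
contact_force: [-8.5, 2.3, 3.3]
opening: 0.0227
grip_force: 60.0
```

>>> play_rows --deltas '[-0.008,0,0,0,0,0,1,0,0,0,0,0,0,1,0,0,0,0,0,0,1]'

```text
clock: 42.12
tool_pos: [0.6004, -0.0311, 0.1837]
tool_rot: [-0.004, -3.133, -0.002]
contact_force: [-12.0, 2.2, 6.4]
opening: 0.0225
grip_force: 60.3
```

>>> play_rows --deltas '[0.012,0,0,0,0,0,1,0,0,0,0,0,0,1,0,0,0,0,0,0,0.7,0,0,0,0,0,0,0.4,0,0,0,0,0,0,0,0,0,0,0,0,0,-1,0,0,0,0,0,0,-1,0,0,0,0,0,0,-1]'

```text
clock: 43.12
tool_pos: [0.6014, -0.0311, 0.1839]
tool_rot: [-0.004, -3.14, -0.002]
contact_force: [0.2, 0.4, -0.3]
opening: 0.0852
grip_force: 0.0
```

>>> play_rows --deltas '[0,0,-0.1,0,0,0,-1,0,0,-0.2,0,0,0,-1,0,0,-0.2,0,0,0,-1,0.1,0,-0.2,0,0,0,-1,0.1,0,0,0,0,0,-1,0,0,0,0,0,0,-1,0,0,0,0,0,0,-1]'

```text
clock: 44.0
tool_pos: [0.5618, -0.0312, 0.3234]
tool_rot: [-0.003, -3.139, -0.003]
contact_force: [-0.0, 0.1, -0.2]
opening: 0.0853
grip_force: 0.0
```

Run:
```python
from h import *
s=observe();p=s['tool_pos'];print(s['clock'],p,s['contact_force'])
h=np.array([.644,-.031,.17])
for n in ('scene','wrist'):
    m=camera_model(n);im=np.array(read_camera(n))
    for dx in (0,.003): print(n,'pred: grip',np.round(proj(m,h+[dx-.047,0,0]),1),'grip end',np.round(proj(m,h+[dx-.069,0,.0]),1),'stop',np.round(proj(m,h+[dx,0,.028]),1))
    for q in('lock_pin','pin_grip','stop'):
        for t in trace(n,q)[:2]:
            pts=np.argwhere(t['mask'])[:,::-1];print(q,round(t['score'],2),np.round(t['position'],1),pts.min(0),pts.max(0),len(pts))
    hsv=cv2.cvtColor(im,cv2.COLOR_RGB2HSV);b=((hsv[:,:,0]>100)&(hsv[:,:,0]<130)&(hsv[:,:,1]>120)&(hsv[:,:,2]>50)).astype(np.uint8)
    k,l,st,c=cv2.connectedComponentsWithStats(b)
    for i in range(1,k):
        if st[i,4]>80:
            pts=np.argwhere(l==i)[:,::-1].astype(np.float32)
            print('blue',st[i],np.round(c[i],1),[np.round(onz(m,q,.182)[:2],4).tolist() for q in cv2.boxPoints(cv2.minAreaRect(pts))] if n=='wrist' else '')
```

```text
44.0 [ 0.56179556 -0.03115237  0.32337057] [-0.0189252   0.13274232 -0.16425235]
scene pred: grip [260.5 193.5] grip end [266.9 195.2] stop [246.5 180.1]
scene pred: grip [259.6 193.2] grip end [266.  194.9] stop [245.6 179.9]
lock_pin 0.65 [260.2 195. ] [251 188] [267 200] 160
lock_pin 0.53 [150.8 247.3] [142 241] [154 259] 131
pin_grip 0.68 [259.3 193.3] [250 188] [267 200] 168
pin_grip 0.54 [149.3 248.9] [141 240] [154 259] 144
stop 0.6 [366.7 244.8] [357 233] [380 259] 418
stop 0.59 [247.3 184. ] [235 175] [258 203] 352
blue [154 102  61  33 875] [193.5 114.5] 
blue [ 145  158   73   43 1413] [186.  175.7] 
blue [252 189  17  12 140] [260.2 194.6] 
blue [134 215  25  18 173] [145.1 222.1] 
blue [ 312  311   54   79 1148] [338.3 354.7] 
wrist pred: grip [279.4 241.9] grip end [279.4 216.2] stop [279.6 311.1]
wrist pred: grip [279.4 245.3] grip end [279.4 219.8] stop [279.6 314.4]
lock_pin 0.97 [280.5 248.3] [264 216] [294 340] 1881
lock_pin 0.41 [400.2 368.5] [397 366] [401 372] 9
pin_grip 0.9 [279.  245.7] [264 215] [294 340] 1886
pin_grip 0.43 [397.2 367.3] [396 363] [403 374] 46
stop 0.76 [280.3 299. ] [244 258] [315 334] 4533
blue [ 265  216   30   56 1537] [279.6 243.4] [[0.5708, -0.0419], [0.5709, -0.0199], [0.6172, -0.0194], [0.6172, -0.0426]]
```

Run:
```python
from h import *
m=camera_model('wrist')
print('nose tip',onz(m,(279.5,340.5),.17),'grip front',onz(m,(279.5,271.5),.182),'stop near/far top',onz(m,(280,258),.198),onz(m,(280,334.5),.198))
im=np.array(read_camera('wrist')).astype(int)
print('col',[ (r,*im[r,280]) for r in range(262,346,2)])
print('stop y edges',onz(m,(244,300),.198)[1],onz(m,(315.5,300),.198)[1])
```

```text
nose tip [ 0.69329451 -0.03116228  0.17      ] grip front [ 0.61789775 -0.03101919  0.182     ] stop near/far top [ 0.59859872 -0.03062039  0.198     ] [ 0.66617095 -0.03072595  0.198     ]
col [(262, np.int64(24), np.int64(48), np.int64(112)), (264, np.int64(20), np.int64(47), np.int64(110)), (266, np.int64(27), np.int64(50), np.int64(114)), (268, np.int64(26), np.int64(48), np.int64(110)), (270, np.int64(30), np.int64(47), np.int64(100)), (272, np.int64(67), np.int64(68), np.int64(66)), (274, np.int64(87), np.int64(87), np.int64(82)), (276, np.int64(88), np.int64(90), np.int64(90)), (278, np.int64(87), np.int64(88), np.int64(87)), (280, np.int64(103), np.int64(83), np.int64(42)), (282, np.int64(116), np.int64(85), np.int64(12)), (284, np.int64(120), np.int64(93), np.int64(17)), (286, np.int64(117), np.int64(88), np.int64(12)), (288, np.int64(130), np.int64(98), np.int64(9)), (290, np.int64(121), np.int64(90), np.int64(1)), (292, np.int64(139), np.int64(102), np.int64(0)), (294, np.int64(144), np.int64(105), np.int64(0)), (296, np.int64(146), np.int64(110), np.int64(0)), (298, np.in
[... 557 characters left out ...]
), np.int64(201), np.int64(0)), (322, np.int64(242), np.int64(199), np.int64(0)), (324, np.int64(241), np.int64(200), np.int64(0)), (326, np.int64(242), np.int64(200), np.int64(0)), (328, np.int64(242), np.int64(202), np.int64(0)), (330, np.int64(240), np.int64(196), np.int64(0)), (332, np.int64(240), np.int64(195), np.int64(0)), (334, np.int64(169), np.int64(161), np.int64(130)), (336, np.int64(157), np.int64(163), np.int64(163)), (338, np.int64(159), np.int64(164), np.int64(164)), (340, np.int64(158), np.int64(166), np.int64(161)), (342, np.int64(137), np.int64(134), np.int64(129)), (344, np.int64(136), np.int64(133), np.int64(123))]
stop y edges -0.058604010997863026 -0.003127993148146581
```

```bash
python3 -c "
from cell import *
print(sign_off())"
```

```text
the job is handed in; nothing more can be done
None
```

The stop hangs over the bar at the cross hole, the lock pin is pushed home through both and released, and the job was handed in at about 44 s; the sign-off gave no verdict.

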